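# Load and start the silver finisher

### The arm

A 6-joint arm with a two-finger parallel gripper is mounted at the origin on the work surface. World frame = base frame: x ahead of the robot, y to its left, z up, the work surface at z = 0. Lengths are in mm, angles in rad, forces in N, time in s.
With the tool pointing down it reaches from about 325 to 850 mm from the base axis. Payload 4.4 kg.
Tool frame: the origin (TCP) lies midway between the tips of the shut fingers; the grasp point (between the pads) lies r.grip_depth behind it (r.grip_depth is the distance from the TCP to the grasp point, in mm); x points along the fingers, y is the direction in which the jaws open and shut, and the axes are right-handed (so a half turn about x gives the same grasp; the last joint's range is limited). The gripper opens to 94 mm and grips with 3 to 60 N. Pads are 16 mm wide; open, the fingers measure 119 mm over their backs; the gripper's body (75 mm by 177 mm) begins 78 mm behind the grasp point.
Start: joints at [-1.254, 0.207, 1.542, -0, 1.393, -0.15], TCP at [258.756, -513.49, 205.447] pointing down, gripper open.
Joint ranges: [-2.73, 2.73], [-0.86, 2.22], [0.23, 2.46], [-1.11, 4.25], [0.08, 2.63], [-2.82, 2.82]. Speed limits (rad/s): [2.79, 2.79, 3.14, 3.14, 3.14, 3.14].

### API

Orientations are given as a 3x3 rotation matrix whose columns are the frame's x, y, z axes.
In Python, from cell import r gives the robot as it stands. The module is installed in compiled form; this text tells all that it offers.
- The arm moves only by the tool send_rows, never from a script. Its argument "plan" is a list that holds one entry, the list of rows, each a list of 5 numbers: the closure, from 0 (fully open) to 1 (shut), then the shift along the world's x, y, z in m, then the turn about the world's z in degrees. A call has 1 to 5 rows; each row shifts and turns the commanded pose from where the row before left it; what a row does not reach is not made up. A row lasts 1/10 s, in which the tool goes at most 50 mm and 8.59 degrees, less where a joint would pass 70% of its speed; a pose out of reach is approached as far as the arm can. A call is refused whole if a number of a shift passes 0.05 or a number of a turn 8.59, either way. A call with a gripper value outside its range is refused whole. The fingers move at their own pace and stop on an object; "force" is the grip in N (left out, the last holds). Time passes only in rows, so rows that do not move let the fingers close. It gives the time, the measured TCP pose, the force and the opening at its end, in the units of the state.
- r.read_state(): the state, without advancing time (a new reading comes with each control period).
- r.read_camera(name): name is "scene" or "top" or "wrist"; returns a dict with "color" (480x640x3 uint8, red, green, blue), "z_map" (480x640 float32, mm along the optical axis (not along the pixel's ray), 0 where there is no reading), "camera_matrix" (3x3 intrinsics, pixels), "eye" and "orientation" of the camera in the world; the wrist camera has in their place "tool_from_camera" (4x4, takes a point from camera to tool coordinates, whose origin is the TCP and whose axes are the tool frame's). Camera axes: x right, y up, looking along -z (the intrinsics and any distortion apply to the point x, -y, -z); pixel columns grow to the right and rows downward; lengths in mm; the calibration is good to about 2 mm. A picture is of the moment at which its call begins: read the wrist's pose just before it.
- r.hand_in(): hands the job in, once; it reports no verdict.
The state is a dict: "time": time; "joint_positions": joint angles; "dq": joint speeds; "tau": joint torques, N m; "ee_pos": TCP position; "tcp_rot": TCP orientation; "ft_force": force on the tool from outside, world axes, zero at the start; "ft_torque": the same for the moment, N m; "width": finger opening in mm.
Only numpy, scipy, OpenCV 4.12 (cv2) and the standard library are available. Lean on these libraries where they do the work, as an engineer would, in place of code of your own. Each camera call takes 0.05 s, during which the arm holds its last target.

### The job

Raise the handle of the empty finisher's hold-down clamp, put every silver piece from the mat into the finisher's pan, each right down on the floor of a compartment of its own, then lay the flat lid squarely over the pan and push the clamp handle back down past its over-centre point so that the spindle locks the lid. Only then turn the outer of the two nested knobs on the control box until its pointer is at the long mark, leaving the inner knob as it is set. Leave the bowl, cup and brick alone.

Things in the scene. Friction and masses are not known exactly. Their poses are not given: they have to be found in the camera images.
- thimble: solid plain silver tapering thimble, 26 mm across at the foot, 22 mm near the top, closed domed top, 22 mm tall, about 50 g, standing on the 4 mm mat at the start (may be absent). Origin: its middle, 11 mm above its foot; z through its top
- seal: solid plain silver square seal block 24 x 24 mm, 22 mm tall, about 50 g, standing on the 4 mm mat at the start (may be absent). Origin: its middle, 11 mm above its foot; z through its top
- bell: solid plain silver small bell, 26 mm across at the foot, straight 21 mm neck above 10 mm height, 22 mm tall, about 50 g, standing on the 4 mm mat at the start (may be absent). Origin: its middle, 11 mm above its foot; z through its top
- bead: solid plain silver barrel-shaped bead, 26 mm across at its waist, 22 mm at both ends, 22 mm tall, about 50 g, standing on the 4 mm mat at the start (may be absent). Origin: its middle, 11 mm above its foot; z through its top
- locket: solid plain silver oblong locket block, 20 mm along its own x, 28 mm along its own y, 22 mm tall, about 50 g, standing on the 4 mm mat at the start (may be absent). Origin: its middle, 11 mm above its foot; z through its top
- lid: pale frosted rigid lid, a flat plate 110 mm (own x) x 172 mm (own y) x 6 mm, 250 g; on its middle a white bar handle 14 mm (x) x 44 mm (y), its top 30 mm above the underside. Origin: centre of the underside, z up. Lies on the bench at the start
- finisher: vibratory finisher, fixed (place and yaw vary): grey base 125 (x) x 185 (y) mm, on it a steel pan, outside 98 (x) x 157 (y) mm, walls 4 mm, rim 73 mm and inner floor 43 mm above the bench. On its floor four compartments in a row along y, 40 (x) x 35 (y) mm, 38 mm apart, between dividers and side ledges 9 mm high; the space above those is open. Origin: on the bench under the pan's middle, z up; the clamp stands at the -y end
- pan_rim (a point): centre of the pan's mouth, at rim height; the lid's underside belongs here, its long side along the finisher's y
- clamp_pivot (a point): pivot of the clamp handle, at finisher (0, -142, 86) mm; the handle turns about the finisher's x axis through this point
- clamp_grip (a point): a point on the axis of the round rubber-sleeved clamp handle (16 mm thick), 95 mm from the pivot and 25 mm from the handle's end
- clamp (a joint): clamp handle, rad above level: 0 (start) down and locked, pointing to the finisher's -y; 1.15 fully raised, the arm standing clear of the pan. A spring holds it at either end; the over-centre point is at 0.30; opening takes 8 N and closing up to 9 N at the grip point, then it snaps over by itself. When down, the arm lies over the pan and its spindle presses the lid 62 mm from the middle towards -y
- spindle (a joint): how far the clamp's sprung rubber-tipped spindle is pushed in, m: 0 when it presses on nothing, about 0.003 when locked down on the lid
- control: grey control box 125 x 125 x 50 mm, fixed (place and yaw vary), two nested knobs in the middle of its top. Origin: centre of the underside, z up; +x is its side away from the robot. Seven white marks ring the knobs; the one towards the box's +x is long (22 mm) and wide, the others short (8 mm)
- dial_center (a point): centre of the outer knob, on the common upright axis, half way up it (61 mm above the bench)
- dial_pointer (a point): outer end of the white pointer line on top of the outer knob, 24 mm from the axis
- dial (a joint): outer knob, a black fluted ring 54 mm in diameter, from 1 to 22 mm above the box's top; rad, growing clockwise as seen from above, 0 to 3.9; at 2.60 its pointer points at the long mark. Starts between 0.3 and 1.3. Friction 0.06 N m; it stays where it is left
- trim_pointer (a point): outer end of the black pointer line on top of the inner knob, 11 mm from the axis, 94.5 mm above the bench. The inner knob is a light metal cylinder 24 mm in diameter that stands on the same axis, 22.5 to 44.5 mm above the box's top, and turns very easily; it must be left as it is
- bowl: steel bowl, 110 mm across, bystander
- cup: clear cup, 72 mm across, 85 mm tall, bystander
- brick: soldering brick 70 x 120 x 50 mm, bystander
- slot0 (a point): middle of the floor of compartment 0 of the pan (0 of 0 to 3, counted from the clamp's end)
- slot1 (a point): middle of the floor of compartment 1 of the pan (1 of 0 to 3, counted from the clamp's end)
- slot2 (a point): middle of the floor of compartment 2 of the pan (2 of 0 to 3, counted from the clamp's end)
- slot3 (a point): middle of the floor of compartment 3 of the pan (3 of 0 to 3, counted from the clamp's end)

How it is judged (in metres and radians):
On the way, in this order (a step that is already met when the one before it is completed fails the run):
1. every piece lies on the floor of a compartment of the pan (none has room for two) (x of thimble in the frame of finisher between -0.046 and 0.046 m and y of thimble in the frame of finisher between -0.076 and 0.076 m and z of thimble in the frame of finisher between 0.049 and 0.0585 m and linear speed of each of thimble, seal, bell, bead, locket below 0.03 m/s and x of seal in the frame of finisher between -0.046 and 0.046 m and y of seal in the frame of finisher between -0.076 and 0.076 m and z of seal in the frame of finisher between 0.049 and 0.0585 m and x of bell in the frame of finisher between -0.046 and 0.046 m and y of bell in the frame of finisher between -0.076 and 0.076 m and z of bell in the frame of finisher between 0.049 and 0.0585 m and x of bead in the frame of finisher between -0.046 and 0.046 m and y of bead in the frame of finisher between -0.076 and 0.076 m and z of bead in the frame of finisher between 0.049 and 0.0585 m and x of locket in the frame of finisher between -0.046 and 0.046 m and y of locket in the frame of finisher between -0.076 and 0.076 m and z of locket in the frame of finisher between 0.049 and 0.0585 m), for 0.2 s.
2. the lid lies squarely on the pan, let go, the clamp open (x of lid in the frame of finisher between -0.008 and 0.008 m and y of lid in the frame of finisher between -0.009 and 0.009 m and z of lid in the frame of finisher between 0.07 and 0.0765 m and angle between lid's own z axis and vertical below 0.05 rad and angle between the y axis of lid and the y axis of finisher, either way round below 0.1 rad and linear speed of lid below 0.02 m/s and value of joint clamp above 0.6 rad and contact force between the fingers and lid below 0.1 N), for 0.2 s.
3. the clamp is over centre and its spindle presses on the lid (value of joint clamp below 0.06 rad and value of joint spindle above 0.001 m and x of lid in the frame of finisher between -0.008 and 0.008 m and y of lid in the frame of finisher between -0.009 and 0.009 m and z of lid in the frame of finisher between 0.07 and 0.0765 m and angle between lid's own z axis and vertical below 0.05 rad and angle between the y axis of lid and the y axis of finisher, either way round below 0.1 rad and linear speed of lid below 0.02 m/s), for 0.2 s.
4. the outer knob's pointer is at the long mark (value of joint dial between 2.46 and 2.74 rad and velocity of joint dial below 0.05 rad/s), for 0.2 s.
At the end, for the whole second after the job is handed in: every piece rests on a compartment's floor; the lid is flat on the rim, centred within 8 mm and square within 0.1 rad; the clamp handle is down (under 0.06 rad) with its spindle pressed in over 1 mm by the lid; the outer knob is within 0.14 rad of the long mark (2.46 to 2.74) (all of step 1 and all of step 3 and all of step 4); the robot touches nothing.
It fails at once if the inner knob is turned by more than about 0.25 rad (distance of trim_pointer from where it was at the start of the episode above 0.0027 m).
It fails at once if the bowl, cup or brick is moved by more than 20 mm (distance of any of bowl, cup, brick from where it was at the start of the episode above 0.02 m).
Of thimble, seal, bell, bead, locket only 3 to 4 are there at a start; the rules pass over those that are not, and their reading is None.
At some moment in a run one of thimble, seal, bell, bead, locket, lid may be knocked a few centimetres aside while the robot is not near it.
Once in a run the grip may slacken for a moment while it holds something.
It also fails if it takes over 210 s, if anything falls off the work surface, if the arm or the gripper's body presses on something with over 40 N, if the wrist force passes 120 N, or if a joint passes its speed limit or range.

## Working session

There is one attempt and no reset: what is moved stays moved. The work goes in short steps, Python scripts to look and compute and a tool call to move; the robot and the scene stay as the last step left them, time stands still between calls to the robot, and variables do not carry over. Pictures are saved under pics/ and viewed, and the job is handed in when it is done.

Besides the shell and the picture viewer there is one more tool, called after "Emit:" as name(argument=value, ...) on one line, values as JSON. send_rows: Moves the arm, as the interface text tells. Its arguments: {"type":"object","properties":{"plan":{"type":"array"},"force":{"type":"number"}},"required":["plan"]}

```bash
mkdir -p pics
cat > h.py <<'E'
import numpy as np, cv2
from cell import r
def cam(n):
    st=r.read_state(); c=r.read_camera(n)
    K=np.array(c["camera_matrix"])
    if n=="wrist":
        T=np.eye(4);T[:3,:3]=st["tcp_rot"];T[:3,3]=st["ee_pos"]
        M=T@np.array(c["tool_from_camera"]); R=M[:3,:3];e=M[:3,3]
    else: R=np.array(c["orientation"]);e=np.array(c["eye"])
    return dict(im=c["color"],z=c["z_map"],K=K,R=R,e=e,keys=list(c.keys()))
def save(c,n): cv2.imwrite("pics/"+n,c["im"][:,:,::-1])
def ray(c,u,v):
    K=c["K"];d=np.array([(u-K[0,2])/K[0,0],-(v-K[1,2])/K[1,1],-1.]);return c["R"]@d
def plane(c,u,v,z):
    d=ray(c,u,v);return c["e"]+d*(z-c["e"][2])/d[2]
def pt(c,u,v):
    return c["e"]+ray(c,u,v)*c["z"][int(v),int(u)]
def proj(c,p):
    q=c["R"].T@(np.array(p)-c["e"]);return c["K"][0,0]*q[0]/-q[2]+c["K"][0,2],c["K"][1,1]*-q[1]/-q[2]+c["K"][1,2]
def cloud(c):
    v,u=np.mgrid[0:480,0:640];K=c["K"]
    d=np.stack([(u-K[0,2])/K[0,0],-(v-K[1,2])/K[1,1],-np.ones_like(u,float)],-1)
    P=d*c["z"][...,None]@c["R"].T+c["e"];P[c["z"]==0]=np.nan;return P
E
python3 - <<'E'
from h import *
s=r.read_state();print(s,r.grip_depth)
for n in("scene","top","wrist"):
    c=cam(n);save(c,n+"0.png");print(n,c["keys"],c["e"],c["R"],c["K"],(c["z"]==0).mean())
E
```

```text
{'time': 0.0, 'joint_positions': array([-1.25452091e+00,  2.07409860e-01,  1.54294467e+00,  2.05332748e-05,
        1.39346799e+00, -1.50474415e-01]), 'dq': array([-7.02037646e-04, -9.83677365e-04,  9.88301663e-05,  7.03740004e-04,
       -8.53071225e-04, -1.35616196e-03]), 'tau': array([-1.63229881e-03, -3.70886886e+01, -2.81414026e+01,  6.97628735e-02,
        3.61879519e-02, -1.76509348e-04]), 'ee_pos': array([ 258.50095895, -512.72576037,  204.30095792]), 'tcp_rot': array([[-6.74345174e-04,  4.49982158e-01, -8.93037291e-01],
       [ 2.12555579e-03, -8.93034831e-01, -4.49982524e-01],
       [-9.99997514e-01, -2.20164413e-03, -3.54248452e-04]]), 'ft_force': array([-0.18086814,  0.49400711,  0.11034007]), 'ft_torque': array([-0.0407665 , -0.02227801, -0.0400721 ]), 'width': 93.99300622647581} 18.8
scene ['color', 'z_map', 'camera_matrix', 'eye', 'orientation'] [1451.94578283  157.35812134  968.20916866] [[-0.166081   -0.70429902  0.69020286]
 [ 0.98600406 -0.10824388  0.12680399]
 [-0.01459769  0.70160256  0.71241895]] [[618.79735134   0.         325.14168432]
 [  0.         618.79735134 240.97048598]
 [  0.           0.           1.        ]] 0.00404296875
top ['color', 'z_map', 'camera_matrix', 'eye', 'orientation'] [557.07099687  19.10876852 890.83515868] [[-0.01229771  0.99788182 -0.06387982]
 [-0.99992262 -0.01239244 -0.00108692]
 [-0.00187625  0.06386151  0.99795701]] [[462.77911393   0.         313.45108534]
 [  0.         462.77911393 250.56680854]
 [  0.           0.           1.        ]] 0.0041015625
wrist ['color', 'z_map', 'camera_matrix', 'tool_from_camera'] [ 328.01955533 -477.18816677  383.06987949] [[ 0.44964833  0.86032071  0.24013467]
 [-0.89320195  0.43386803  0.11810503]
 [-0.00257855 -0.26759449  0.96352817]] [[345.51088449   0.         322.07238727]
 [  0.         345.51088449 234.23419821]
 [  0.           0.           1.        ]] 0.0039029947916666666
```

View pics/scene0.png

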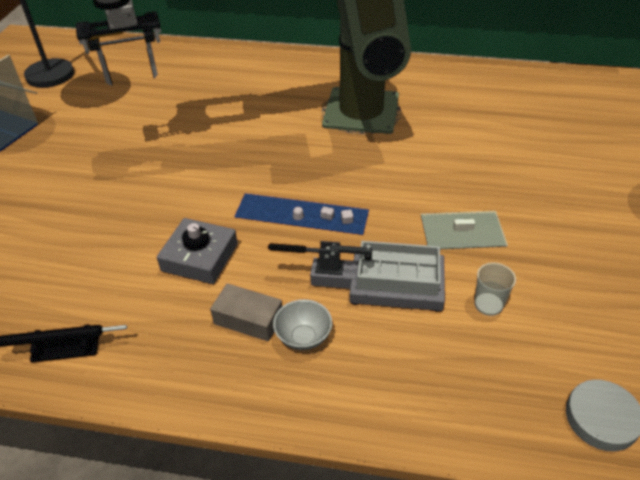

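View pics/top0.png

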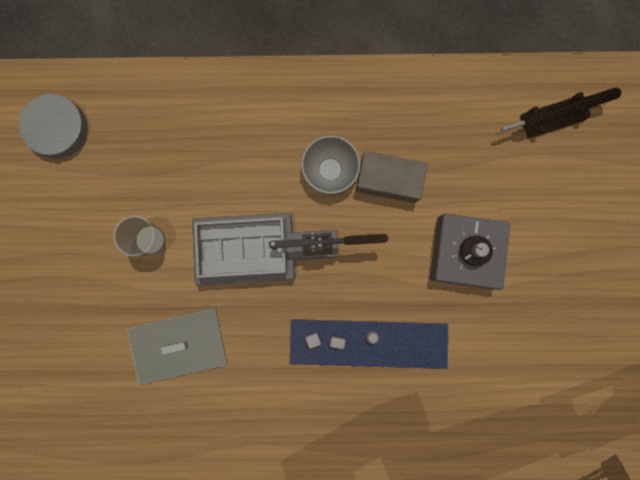

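Top view: the finisher is at about (243,250) with its clamp towards -y. Three pieces are on the mat at (314,341), (338,343) and (373,338). The lid is at (177,346) and the control box at (472,252). Next I'll enlarge and measure.

Run:
```python
from h import *
c=cam("top");im=c["im"]
P=cloud(c)
def crop(n,u0,v0,u1,v1,k):
    cv2.imwrite("pics/"+n,cv2.resize(im[v0:v1,u0:u1,::-1],None,fx=k,fy=k,interpolation=cv2.INTER_CUBIC))
crop("t_fin.png",185,205,395,295,3.8);crop("t_mat.png",285,310,455,375,4.7);crop("t_con.png",425,205,520,300,6)
hsv=cv2.cvtColor(im,cv2.COLOR_RGB2HSV)
# height map quick
H=P[...,2]
for n,(u,v) in dict(p1=(314,341),p2=(338,343),p3=(373,338),lid=(200,330),lidh=(173,349),mat=(410,345),bench=(400,290),knob=(483,250),ring=(466,250),box=(445,280),base=(290,280),rim=(197,250),floor=(232,250),handle=(365,240),arm=(300,243),tip=(273,244)).items(): print(n,pt(c,u,v).round(1),im[v,u])
# rect by height
def rect(mask,z,name):
    m=cv2.morphologyEx(mask.astype(np.uint8),cv2.MORPH_OPEN,np.ones((3,3)))
    for k in cv2.findContours(m,cv2.RETR_EXTERNAL,cv2.CHAIN_APPROX_NONE)[0]:
        if cv2.contourArea(k)<25: continue
        W=np.array([plane(c,*q[0],z)[:2] for q in k],np.float32)
        b=cv2.minAreaRect(W);print(name,np.round(b[0],1),np.round(b[1],1),round(b[2],1))
def win(u0,v0,u1,v1):
    m=np.zeros((480,640),bool);m[v0:v1,u0:u1]=1;return m
rect(win(285,310,455,375)&(H>14),26,"piece")
rect(win(110,295,240,400)&(H>3),6,"lid")
rect(win(110,295,240,400)&(H>18),30,"lidhandle")
rect(win(425,205,520,300)&(H>40)&(H<56),50,"box")
rect(win(425,205,520,300)&(H>62),72,"ring")
rect(win(425,205,520,300)&(H>85),94.5,"trim")
rect(win(185,205,300,295)&(H>66)&(H<80),73,"rim")
rect(win(185,205,300,295)&(H>10),30,"base")
rect(win(110,205,180,265)&(H>20),85,"cup")
rect(win(295,130,357,200)&(H>20),50,"bowl")
rect(win(357,145,430,205)&(H>30),50,"brick")
```

```text
p1 [444.5  21.1  23.6] [147 139 134]
p2 [440.4 -23.3  24.4] [147 138 135]
p3 [448.8 -88.3  24.5] [148 139 136]
lid [465.4 237.3   4.9] [116 115 105]
lidh [433.7 281.1  28.5] [151 154 145]
mat [ 432.3 -160.7    3.9] [59 64 83]
bench [ 5.363e+02 -1.450e+02 -4.000e-01] [142 112  74]
knob [ 605.3 -271.8   95.5] [147 140 136]
ring [ 607.1 -250.2   72.4] [47 44 35]
box [ 554.5 -217.5   50.8] [87 86 81]
base [558.   65.9  -0.8] [85 68 52]
rim [613.1 226.6  71.6] [127 127 120]
floor [614.3 169.8  42. ] [141 144 137]
handle [625.3 -69.4  93.3] [47 35 25]
arm [620.8  42.8 102.6] [68 66 58]
tip [619.2  88.5 107.5] [139 141 137]
piece [441.4 -21.9] [28.  19.7] 81.3
piece [446.6  23.2] [24.4 23.9] 18.0
piece [451.8 -87.2] [20.4 20.2] 89.3
lid [435.8 281.1] [109.7 172.2] 12.1
lidhandle [436.5 279.7] [14.4 46. ] 12.5
box [ 606.6 -268.4] [126.1 124.6] 81.3
ring [ 606.1 -268.9] [55.  51.5] 89.3
trim [ 607.2 -268.8] [24.3 20.7] 89.3
rim [617.6 218.4] [90.7 23.1] 0.1
base [618. 145.] [125.6 199.2] 2.7
cup [639.  326.6] [84.5 68.5] 89.3
bowl [770.6 -10.6] [ 99.7 104.7] 89.3
brick [ 748.3 -121.5] [128.9  73.2] 78.3
```

View pics/t_fin.png

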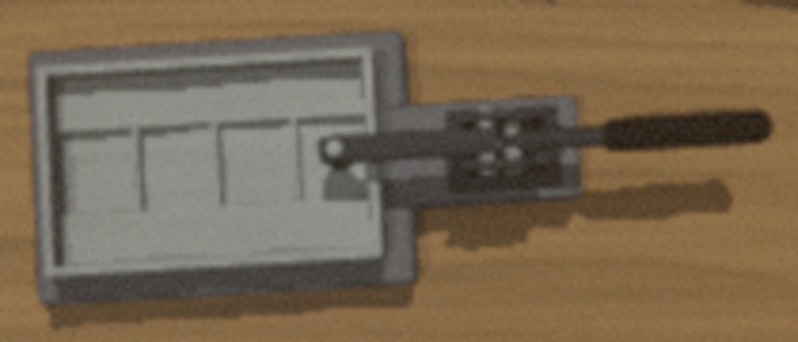

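View pics/t_mat.png

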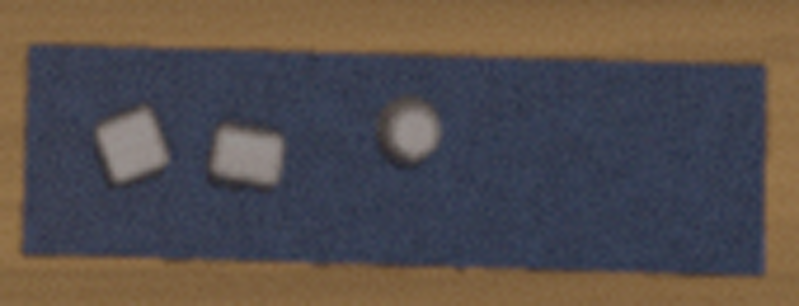

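View pics/t_con.png

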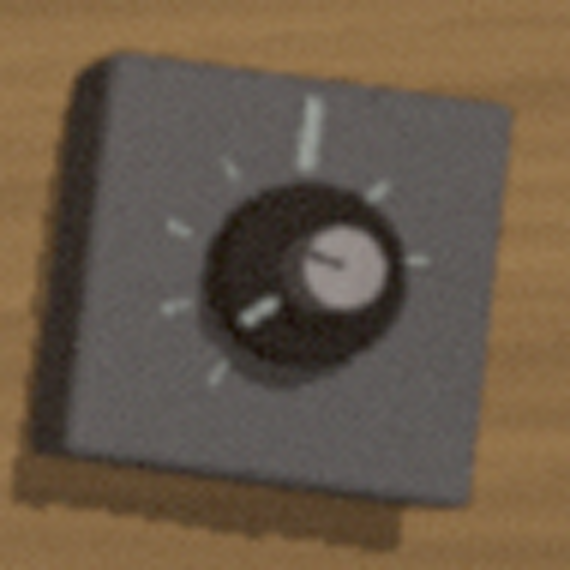

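Run:
```python
from h import *
c=cam("top");P=cloud(c);H=P[...,2]
u0,v0,u1,v1=185,205,300,295
Q=P[v0:v1,u0:u1].reshape(-1,3);Q=Q[(Q[:,2]>69)&(Q[:,2]<76)]
for th in (2,2.4,2.7,3,3.4):
    t=np.radians(th);R=np.array([[np.cos(t),np.sin(t)],[-np.sin(t),np.cos(t)]])
    q=Q[:,:2]@R.T
    # walls: +y end, +x, -x sides
    ctr=np.median(q,0)
    yy=q[:,1]
    a=q[(q[:,1]>q[:,1].max()-8)]
    xs=q[(yy<yy.max()-15)&(yy>yy.max()-140)]
    mid=(xs[:,0].max()+xs[:,0].min())/2
    lo=xs[xs[:,0]<mid-35];hi=xs[xs[:,0]>mid+35]
    print(th,"lo",lo[:,0].mean().round(2),lo[:,0].std().round(2),np.polyfit(lo[:,1],lo[:,0],1)[0].round(4),"hi",hi[:,0].mean().round(2),hi[:,0].std().round(2),np.polyfit(hi[:,1],hi[:,0],1)[0].round(4),"ymax",np.percentile(a[:,1],[1,50,99]).round(1),len(lo),len(hi),len(a))
    ex=q[(q[:,0]>mid-30)&(q[:,0]<mid+30)];
    print("   y hist",np.histogram(ex[:,1],bins=np.arange(40,250,4))[0])
# handle
Q=P[225:255,345:390].reshape(-1,3);Q=Q[(Q[:,2]>80)];print("handle",np.polyfit(Q[:,1],Q[:,0],1),Q[:,1].min(),Q[:,1].max(),np.median(Q[:,0]),np.median(Q[:,1]),np.median(Q[:,2]))
```

```text
2 lo 575.37 1.26 -0.0133 hi 669.16 1.38 -0.0121 ymax [201.2 205.4 208.1] 163 171 154
   y hist [ 0  0 20 43  0  0  0  0  0  0  0  0  0  0  0  0  0  0  0  0  0  0  0  0
  0  0  0  0  0  0  0  0  0  0  0  0  0  0  0  0 19 69  4  0  0  0  0  0
  0  0  0  0]
2.4 lo 576.27 1.19 -0.0064 hi 670.06 1.32 -0.0057 ymax [196.8 201.1 203.8] 163 170 155
   y hist [ 0 21 44  0  0  0  0  0  0  0  0  0  0  0  0  0  0  0  0  0  0  0  0  0
  0  0  0  0  0  0  0  0  0  0  0  0  0  0  0 23 71  0  0  0  0  0  0  0
  0  0  0  0]
2.7 lo 576.92 1.17 -0.0011 hi 670.71 1.3 -0.0004 ymax [193.3 197.7 200.6] 163 170 155
   y hist [15 50  0  0  0  0  0  0  0  0  0  0  0  0  0  0  0  0  0  0  0  0  0  0
  0  0  0  0  0  0  0  0  0  0  0  0  0  0  4 81  9  0  0  0  0  0  0  0
  0  0  0  0]
3 lo 577.56 1.18 0.0041 hi 671.32 1.32 0.0042 ymax [189.9 194.5 197.4] 163 171 155
   y hist [61  3  0  0  0  0  0  0  0  0  0  0  0  0  0  0  0  0  0  0  0  0  0  0
  0  0  0  0  0  0  0  0  0  0  0  0  0  0 70 23  0  0  0  0  0  0  0  0
  0  0  0  0]
3.4 lo 578.39 1.24 0.0111 hi 672.13 1.37 0.0116 ymax [186.  190.2 193.2] 163 170 154
   y hist [ 0  0  0  0  0  0  0  0  0  0  0  0  0  0  0  0  0  0  0  0  0  0  0  0
  0  0  0  0  0  0  0  0  0  0  0  0  1 76 15  0  0  0  0  0  0  0  0  0
  0  0  0  0]
handle [-4.79344573e-02  6.23943849e+02] -110.2079701936764 -34.7690146661665 627.1604300188824 -71.0417291841166 92.05895972287442
```

Emit:
send_rows(plan=[[[0,0.037,0.0427,0,6.6],[0,0.037,0.0427,0,6.6],[0,0.037,0.0427,0,6.6],[0,0.037,0.0427,0,6.6],[0,0.037,0.0427,0,6.6]]])

```text
time: 0.75
ee_pos: [423.4, -323.0, 205.5]
tcp_rot: [[0.0, 0.866, -0.5], [-0.0, -0.5, -0.866], [-1.0, 0.0, 0.0]]
ft_force: [0.8, -0.6, -0.9]
width: 94.3
```

Emit:
send_rows(plan=[[[0,0.037,0.0427,0,6.6],[0,0.037,0.0427,0,6.6],[0,0.037,0.0427,0,6.6],[0,0.037,0.0427,0,6.6],[0,0.037,0.0427,0,6.6]]])

```text
time: 1.25
ee_pos: [587.2, -133.8, 205.4]
tcp_rot: [[0.0, 0.999, 0.053], [-0.0, 0.053, -0.999], [-1.0, 0.0, 0.0]]
ft_force: [0.1, -0.6, -0.3]
width: 94.0
```

Emit:
send_rows(plan=[[[0,0,0,0,0],[0,0,0,0,0],[0,0,0,0,0]]])

```text
time: 1.55
ee_pos: [585.5, -136.4, 205.1]
tcp_rot: [[-0.001, 0.999, 0.047], [-0.0, 0.047, -0.999], [-1.0, -0.001, 0.0]]
ft_force: [-0.0, -0.2, 0.3]
width: 94.0
```

Run:
```python
from h import *
c=cam("wrist");save(c,"w1.png");P=cloud(c)
m=(P[...,2]>80)&(P[...,2]<110)
Q=P[m];print(len(Q))
Q=Q[(Q[:,1]<-45)&(Q[:,1]>-115)]
print(np.polyfit(Q[:,1],Q[:,0],1),Q[:,1].min(),np.median(Q,0),np.polyfit(Q[:,1],Q[:,2],1))
```

```text
4865
[-4.54780661e-02  6.23707944e+02] -108.77863051956675 [626.90476374 -74.45160262  92.06428681] [4.86379240e-03 9.19507982e+01]
```

View pics/w1.png

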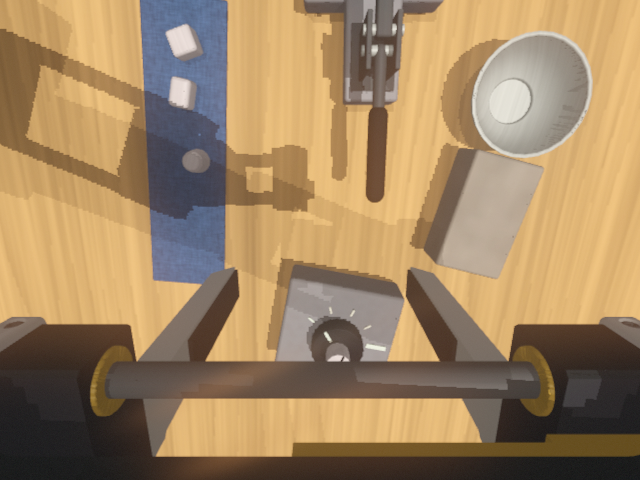

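Emit:
send_rows(plan=[[[0,0.0215,0.0255,0,0],[0,0.021,0.0255,-0.03,0],[0,0,0,-0.036,0],[0,0,0,-0.036,0],[0,0,0,-0.036,0]]], force=40)

```text
time: 2.1
ee_pos: [628.2, -86.3, 66.5]
tcp_rot: [[0.001, 0.999, 0.045], [-0.0, 0.045, -0.999], [-1.0, 0.001, 0.0]]
ft_force: [-0.1, -0.0, -0.2]
width: 94.6
```

Emit:
send_rows(plan=[[[0.6,0,0,0,0],[0.8,0,0,0,0],[1,0,0,0,0],[1,0,0,0,0],[1,0,0,0,0]]], force=40)

```text
time: 2.6
ee_pos: [630.2, -85.2, 69.8]
tcp_rot: [[0.004, 0.999, 0.048], [-0.001, 0.048, -0.999], [-1.0, 0.004, 0.001]]
ft_force: [-0.1, -0.1, 0.5]
width: 57.1
```

Emit:
send_rows(plan=[[[1,0,0,0,0],[1,0,0,0,0],[1,0,0,0,0]]])

```text
time: 2.9
ee_pos: [628.8, -84.5, 67.7]
tcp_rot: [[0.0, 0.999, 0.048], [-0.0, 0.048, -0.999], [-1.0, 0.0, 0.0]]
ft_force: [0.7, 0.0, -0.5]
width: 33.4
```

Emit:
send_rows(plan=[[[1,0,0,0,0],[1,0,0,0,0],[1,0,0,0,0],[1,0,0,0,0]]])

```text
time: 3.3
ee_pos: [628.5, -84.5, 67.3]
tcp_rot: [[-0.001, 0.999, 0.048], [0.0, 0.048, -0.999], [-1.0, -0.001, -0.0]]
ft_force: [-0.8, 0.8, 0.1]
width: 14.9
```

Emit:
send_rows(plan=[[[1,0,0.0005,0.0095,0],[1,0,0.0014,0.0094,0],[1,0,0.0023,0.0092,0],[1,-0.0003,0.0053,0.0132,0],[1,-0.0003,0.0071,0.0123,0]]])

```text
time: 3.8
ee_pos: [627.7, -66.9, 122.9]
tcp_rot: [[-0.001, 0.999, 0.048], [0.001, 0.048, -0.999], [-1.0, -0.001, -0.001]]
ft_force: [-0.6, 4.8, -0.8]
width: 15.0
```

Emit:
send_rows(plan=[[[1,-0.0004,0.0089,0.0112,0],[1,-0.0005,0.0104,0.0096,0],[1,-0.0006,0.0118,0.008,0],[1,-0.0004,0.0085,0.0043,0],[1,0,0,0,0]]])

```text
time: 4.3
ee_pos: [625.9, -29.2, 154.2]
tcp_rot: [[-0.0, 0.999, 0.049], [-0.004, 0.049, -0.999], [-1.0, -0.001, 0.004]]
ft_force: [-1.2, -2.1, -0.7]
width: 15.3
```

Open, rise, and look.

Emit:
send_rows(plan=[[[0.6,0,0,0,0],[0.6,0,0,0,0],[0.6,0,0,0,0],[0.6,0,0,0,0],[0.6,0,-0.01,0.03,0]]])

```text
time: 4.8
ee_pos: [622.7, -36.9, 179.4]
tcp_rot: [[-0.01, 0.999, 0.049], [0.003, 0.049, -0.999], [-1.0, -0.01, -0.003]]
ft_force: [-0.9, 0.1, -0.4]
width: 37.8
```

Emit:
send_rows(plan=[[[0.6,0,-0.02,0.04,0],[0.6,-0.04,-0.02,0.04,0],[0.6,-0.045,-0.02,0,0],[0.6,-0.045,-0.02,0,0],[0.6,0,0,0,0]]])

```text
time: 5.3
ee_pos: [498.0, -116.1, 256.7]
tcp_rot: [[-0.004, 0.999, 0.044], [0.0, 0.044, -0.999], [-1.0, -0.004, -0.0]]
ft_force: [0.5, -0.2, -0.3]
width: 37.3
```

Run:
```python
from h import *
print(r.read_state()["ee_pos"])
c=cam("wrist");save(c,"w2.png")
c=cam("scene");cv2.imwrite("pics/s2.png",cv2.resize(c["im"][170:330,200:520,::-1],None,fx=2.5,fy=2.5))
```

```text
[ 497.98260758 -116.11380946  256.69243999]
```

View pics/w2.png

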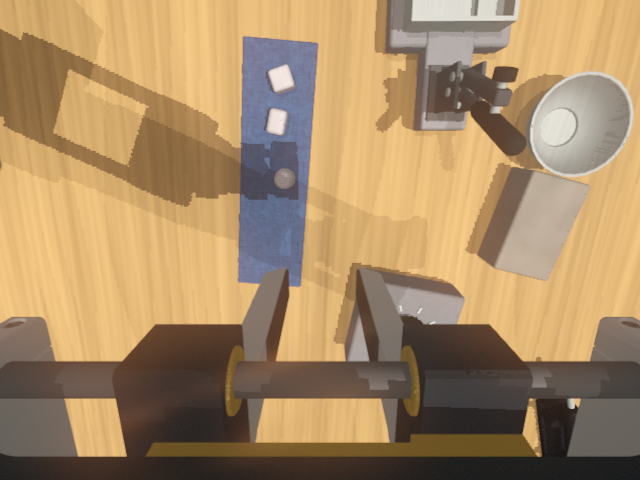

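View pics/s2.png

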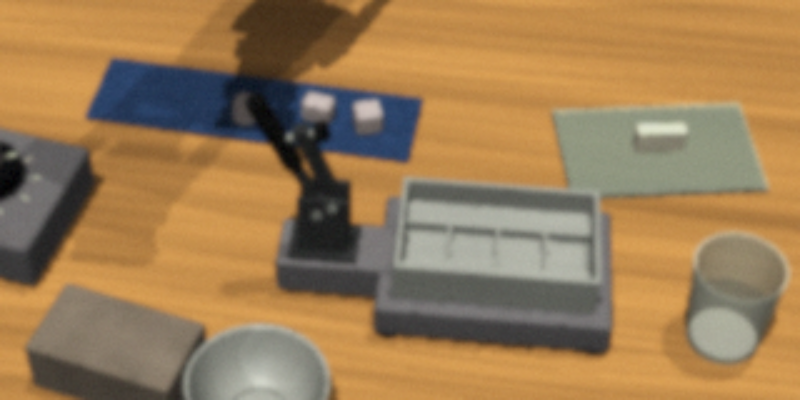

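The clamp is up: the handle stands at scene-crop (280,140) and the pan is clear. The wrist view has the pieces at (281,79), (277,121) and (285,179). Measuring them from the wrist.

```bash
cat >> h.py <<'E'
def pieces(c,x0=390,x1=500,y0=-230,y1=60,zmin=17,ztop=26):
    P=cloud(c);m=(P[...,2]>zmin)&(P[...,2]<32)&(P[...,0]>x0)&(P[...,0]<x1)&(P[...,1]>y0)&(P[...,1]<y1)
    m=m.astype(np.uint8)
    for k in cv2.findContours(m,cv2.RETR_EXTERNAL,cv2.CHAIN_APPROX_NONE)[0]:
        if cv2.contourArea(k)<25: continue
        mm=np.zeros_like(m);cv2.drawContours(mm,[k],-1,1,-1)
        Q=P[(mm>0)&(P[...,2]>ztop-4)]
        Q=Q[~np.isnan(Q[:,0])]
        b=cv2.minAreaRect(Q[:,:2].astype(np.float32))
        print("px",k.mean((0,1)).round(),"ctr",np.round(b[0],1),"size",np.round(b[1],1),"ang",round(b[2],1),"ztop",np.percentile(Q[:,2],[50,95]).round(1))
E
python3 - <<'E'
from h import *
c=cam("wrist");pieces(c)
c2=cam("top");pieces(c2)
cv2.imwrite("pics/w3.png",cv2.resize(c["im"][50:200,230:330,::-1],None,fx=4,fy=4,interpolation=cv2.INTER_CUBIC))
E
```

```text
px [279. 179.] ctr [449.2 -86.8] size [19.  19.6] ang 81.4 ztop [25.  26.6]
px [272. 122.] ctr [441.  -21.1] size [27.2 19.5] ang 78.7 ztop [25.  26.7]
px [276.  79.] ctr [445.5  24.5] size [23.7 23.8] ang 19.9 ztop [25.2 26.6]
px [337. 342.] ctr [440.8 -22.1] size [26.7 19.7] ang 81.5 ztop [25.2 27.7]
px [313. 340.] ctr [445.5  23.6] size [24.2 22.9] ang 18.2 ztop [25.3 27.9]
px [372. 337.] ctr [449.3 -87.8] size [20.  18.4] ang 44.5 ztop [25.1 27.7]
```

View pics/w3.png

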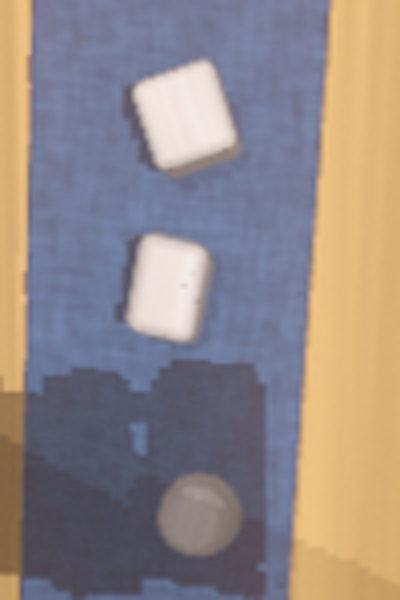

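Emit:
send_rows(plan=[[[0.4,-0.0245,0.0144,-0.045,0],[0.4,-0.024,0.0144,-0.045,0],[0.4,0,0,-0.045,0],[0.4,0,0,-0.045,0],[0.4,0,0,-0.03,0]]], force=25)

```text
time: 6.0
ee_pos: [457.0, -86.7, 49.9]
tcp_rot: [[-0.002, 0.999, 0.05], [0.001, 0.05, -0.999], [-1.0, -0.002, -0.001]]
ft_force: [0.6, 0.2, 1.0]
width: 56.4
```

Emit:
send_rows(plan=[[[0.4,0,0,0,0],[0.4,0,0,0,0]]])

```text
time: 6.2
ee_pos: [458.5, -87.7, 53.0]
tcp_rot: [[-0.0, 0.999, 0.049], [0.0, 0.049, -0.999], [-1.0, -0.0, -0.0]]
ft_force: [0.4, -0.1, -0.1]
width: 56.2
```

Emit:
send_rows(plan=[[[0.4,-0.009,0.0004,0,0],[0.4,0,0,-0.02,0],[0.4,0,0,-0.02,0],[0.4,0,0,0,0],[0.4,0,0,0,0]]])

```text
time: 6.7
ee_pos: [449.3, -88.0, 14.3]
tcp_rot: [[0.002, 0.999, 0.048], [-0.001, 0.048, -0.999], [-1.0, 0.002, 0.001]]
ft_force: [0.2, -0.3, -1.2]
width: 56.2
```

Run:
```python
from h import *
print(r.read_state()["ee_pos"])
c=cam("wrist");save(c,"w4.png");pieces(c)
```

```text
[449.25178058 -87.99087407  14.30098917]
px [382. 285.] ctr [479.3 -82.1] size [20.7  9.6] ang 56.9 ztop [27.2 31.5]
px [263. 285.] ctr [418.7 -85.1] size [ 9.3 20.9] ang 37.4 ztop [27.2 31.5]
px [322. 286.] ctr [449.1 -86. ] size [19.  20.8] ang 89.8 ztop [25.1 26.2]
px [311. 162.] ctr [440.7 -21. ] size [27.8 19.8] ang 79.2 ztop [25.  26.2]
px [326.  60.] ctr [445.3  24.4] size [23.9 24.1] ang 20.6 ztop [25.2 26.5]
```

View pics/w4.png

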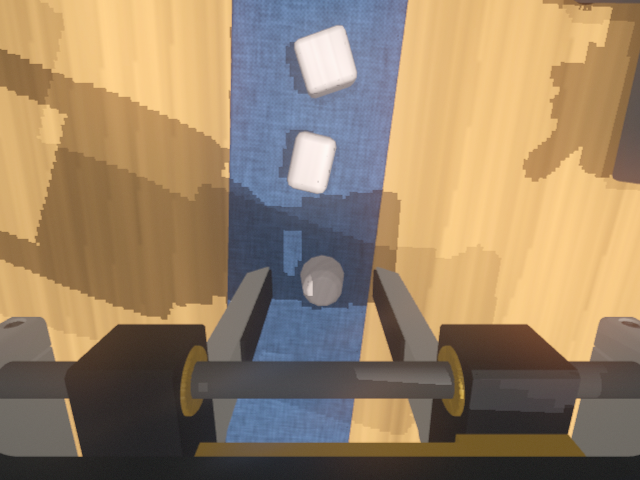

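Emit:
send_rows(plan=[[[1,0,0.001,-0.0005,0],[1,0,0,0,0],[1,0,0,0,0],[1,0,0,0,0],[1,0,0,0,0]]], force=25)

```text
time: 7.25
ee_pos: [448.4, -86.6, 12.4]
tcp_rot: [[0.0, 0.999, 0.048], [-0.0, 0.048, -0.999], [-1.0, 0.0, 0.0]]
ft_force: [0.8, -0.4, 0.8]
width: 22.2
```

Emit:
send_rows(plan=[[[1,0,0,0,0],[1,0,0,0,0],[1,0,0,0,0]]])

```text
time: 7.55
ee_pos: [448.4, -86.6, 12.4]
tcp_rot: [[0.0, 0.999, 0.048], [-0.0, 0.048, -0.999], [-1.0, 0.0, 0.0]]
ft_force: [-0.9, 0.1, 1.5]
width: 22.3
```

Emit:
send_rows(plan=[[[1,0,0,0.02,0],[1,0,0,0.03,0],[1,0,0,0.04,0],[1,0,0,0.04,0],[1,0,0,0,0]]])

```text
time: 8.05
ee_pos: [452.6, -88.3, 148.0]
tcp_rot: [[0.011, 0.999, 0.048], [-0.005, 0.048, -0.999], [-1.0, 0.011, 0.005]]
ft_force: [0.9, -0.8, 0.0]
width: 22.0
```

Emit:
send_rows(plan=[[[1,0.0185,0.0365,0,0],[1,0.0185,0.0365,0,0],[1,0.0185,0.0365,0,0],[1,0.0185,0.0365,0,0],[1,0.0185,0.0365,0,0]]])

```text
time: 8.55
ee_pos: [540.2, 97.4, 140.6]
tcp_rot: [[-0.002, 0.999, 0.048], [-0.0, 0.048, -0.999], [-1.0, -0.002, 0.0]]
ft_force: [0.0, -0.0, -0.7]
width: 21.8
```

Emit:
send_rows(plan=[[[1,0.0185,0.0365,0,0],[1,0.0185,0.0365,0,0],[1,0.0185,0.0365,0,0],[1,0,0,0,0],[1,0,0,0,0]]])

```text
time: 9.05
ee_pos: [595.1, 205.7, 140.2]
tcp_rot: [[-0.003, 0.999, 0.05], [-0.001, 0.05, -0.999], [-1.0, -0.003, 0.001]]
ft_force: [0.1, -0.3, -1.4]
width: 21.7
```

```bash
cat >> h.py <<'E'
def pan(c):
    """finisher pose from rim points"""
    P=cloud(c);Q=P.reshape(-1,3)
    Q=Q[(Q[:,2]>69)&(Q[:,2]<76.5)&(abs(Q[:,0]-617)<70)&(Q[:,1]>60)&(Q[:,1]<245)]
    t=np.radians(2.75);R=np.array([[np.cos(t),np.sin(t)],[-np.sin(t),np.cos(t)]])
    q=(Q[:,:2]-[617.4,150.4])@R.T
    s={}
    s['x-']=q[(abs(q[:,0]+47)<7)&(abs(q[:,1])<68)];s['x+']=q[(abs(q[:,0]-47)<7)&(abs(q[:,1])<68)]
    s['y-']=q[(abs(q[:,1]+76.5)<7)&(abs(q[:,0])<40)];s['y+']=q[(abs(q[:,1]-76.5)<7)&(abs(q[:,0])<40)]
    for k,v in s.items():
        i=0 if k[0]=='x' else 1
        if len(v)>10: print(k,len(v),"mid",((np.percentile(v[:,i],3)+np.percentile(v[:,i],97))/2).round(1),"slope",np.polyfit(v[:,1-i],v[:,i],1)[0].round(4))
E
python3 - <<'E'
from h import *
print(r.read_state()["ee_pos"])
c=cam("wrist");save(c,"w5.png");pan(c);print('top');pan(cam("top"))
E
```

```text
[595.07536466 205.74125031 140.17859548]
x- 219 mid -46.9 slope 0.0154
x+ 579 mid 46.8 slope 0.0026
y+ 661 mid 78.6 slope 0.0003
top
x- 168 mid -46.9 slope 0.0019
x+ 186 mid 46.9 slope 0.0009
y- 99 mid -75.8 slope -0.003
```

View pics/w5.png

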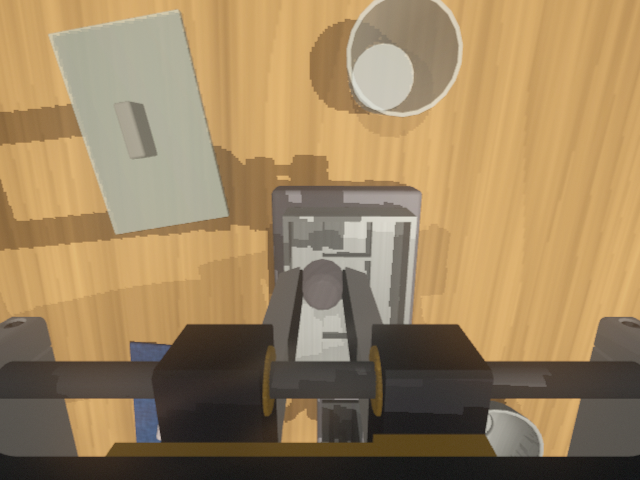

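Emit:
send_rows(plan=[[[1,0.0196,0.0023,0,0],[1,0,0,-0.03,0],[1,0,0,-0.03,0],[1,0,0,-0.015,0],[1,0,0,0,0]]])

```text
time: 9.65
ee_pos: [612.8, 206.0, 64.0]
tcp_rot: [[-0.007, 0.999, 0.046], [-0.001, 0.046, -0.999], [-1.0, -0.007, 0.001]]
ft_force: [-0.5, 0.1, 0.1]
width: 21.6
```

Emit:
send_rows(plan=[[[1,0,0,0,0],[1,0,0,0,0]]])

```text
time: 9.85
ee_pos: [617.3, 207.8, 69.4]
tcp_rot: [[0.003, 0.999, 0.048], [0.001, 0.048, -0.999], [-1.0, 0.004, -0.001]]
ft_force: [-0.4, -0.3, 0.0]
width: 22.1
```

Emit:
send_rows(plan=[[[1,0,0,0,0],[1,-0.001,0.0005,-0.008,0],[1,0,0,-0.004,0],[1,0,0,-0.002,0],[1,0,0,0,0]]])

```text
time: 10.35
ee_pos: [614.1, 208.2, 52.4]
tcp_rot: [[-0.001, 0.999, 0.048], [-0.0, 0.048, -0.999], [-1.0, -0.002, 0.0]]
ft_force: [0.5, 0.2, -0.6]
width: 22.1
```

Emit:
send_rows(plan=[[[1,0,0,0,0],[1,0,0,0,0]]])

```text
time: 10.55
ee_pos: [615.0, 208.3, 53.4]
tcp_rot: [[0.0, 0.999, 0.048], [0.0, 0.048, -0.999], [-1.0, 0.0, -0.0]]
ft_force: [-0.1, 0.1, -0.6]
width: 22.1
```

Emit:
send_rows(plan=[[[1,0,0,-0.0008,0],[0.62,0,0,0,0],[0.62,0,0,0,0],[0.62,0,0,0,0],[0.62,0,0,0,0]]])

```text
time: 11.05
ee_pos: [614.9, 208.3, 52.6]
tcp_rot: [[0.0, 0.999, 0.048], [0.0, 0.048, -0.999], [-1.0, 0.0, -0.0]]
ft_force: [-0.3, 0.1, -0.2]
width: 35.8
```

Emit:
send_rows(plan=[[[0.62,0,0,0.01,0],[0.62,0,0,0.02,0],[0.62,0,0,0.03,0],[0.62,0,0,0.03,0],[0.62,0,0,0,0]]])

```text
time: 11.55
ee_pos: [618.9, 209.1, 149.3]
tcp_rot: [[0.012, 0.999, 0.048], [0.002, 0.048, -0.999], [-1.0, 0.012, -0.002]]
ft_force: [0.2, -0.7, 1.2]
width: 35.7
```

```bash
cat >> h.py <<'E'
def inpan(c):
    P=cloud(c);m=((P[...,2]>56)&(P[...,2]<69)&(abs(P[...,0]-617.4)<38)&(abs(P[...,1]-151)<72)).astype(np.uint8)
    t=np.radians(2.75)
    for k in cv2.findContours(m,cv2.RETR_EXTERNAL,cv2.CHAIN_APPROX_NONE)[0]:
        if cv2.contourArea(k)<25: continue
        mm=np.zeros_like(m);cv2.drawContours(mm,[k],-1,1,-1)
        Q=P[(mm>0)&(P[...,2]>61)]
        if len(Q)<10: continue
        d=np.array(cv2.minAreaRect(Q[:,:2].astype(np.float32))[0])-[617.4,151.]
        print("in pan: finisher xy",(np.cos(t)*d[0]+np.sin(t)*d[1]).round(1),(-np.sin(t)*d[0]+np.cos(t)*d[1]).round(1),"top z",np.percentile(Q[:,2],[50,95]).round(1))
E
python3 - <<'E'
from h import *
print(r.read_state()["ee_pos"])
c=cam("wrist");save(c,"w6.png");inpan(c);
c=cam("top");pan(c);inpan(c);pieces(c)
E
```

```text
[618.9328482  209.12817599 149.25157164]
in pan: finisher xy 0.4 57.5 top z [63.1 64.3]
x- 177 mid -46.9 slope 0.0023
x+ 186 mid 47.0 slope 0.0007
y- 102 mid -75.8 slope -0.0047
y+ 13 mid 75.3 slope 0.0049
in pan: finisher xy 0.4 54.9 top z [63.4 65.7]
px [337. 342.] ctr [440.7 -22.4] size [27.7 19.4] ang 82.7 ztop [25.2 27.7]
px [313. 340.] ctr [445.5  23.5] size [23.7 23.5] ang 20.5 ztop [25.1 27.5]
```

View pics/w6.png

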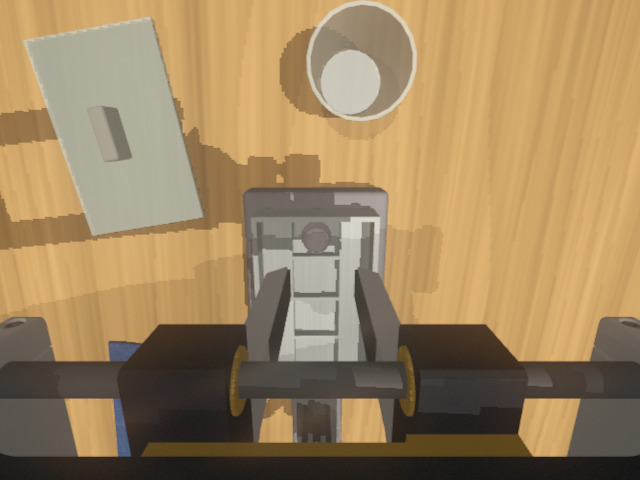

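Emit:
send_rows(plan=[[[0.45,-0.025,-0.033,0,-3],[0.45,-0.025,-0.033,0,-3],[0.45,-0.025,-0.033,0,-3],[0.45,-0.025,-0.033,0,-3],[0.45,-0.025,-0.033,0,0]]])

```text
time: 12.15
ee_pos: [487.0, 42.3, 140.3]
tcp_rot: [[-0.004, 0.987, -0.161], [0.0, -0.161, -0.987], [-1.0, -0.004, 0.0]]
ft_force: [-0.8, -0.3, 0.1]
width: 51.5
```

Emit:
send_rows(plan=[[[0.45,-0.025,-0.033,0,0],[0.45,-0.024,-0.032,0,0],[0.45,0,0,-0.03,0],[0.45,0,0,0,0],[0.45,0,0,0,0]]])

```text
time: 12.65
ee_pos: [439.3, -21.3, 111.2]
tcp_rot: [[-0.004, 0.987, -0.161], [0.001, -0.161, -0.987], [-1.0, -0.004, -0.001]]
ft_force: [-0.3, -1.1, 0.9]
width: 51.4
```

Run:
```python
from h import *
s=r.read_state();print(s["ee_pos"],np.degrees(np.arctan2(*s["tcp_rot"][1::-1,1])))
c=cam("wrist");save(c,"w7.png");pieces(c)
```

```text
[439.33416887 -21.27906291 111.15679786] -9.255943467002368
px [325. 238.] ctr [440.9 -20.7] size [26.8 19.4] ang 80.4 ztop [25.  26.3]
px [321. 182.] ctr [445.3  24.5] size [23.9 24.1] ang 20.7 ztop [25.1 26.4]
```

View pics/w7.png

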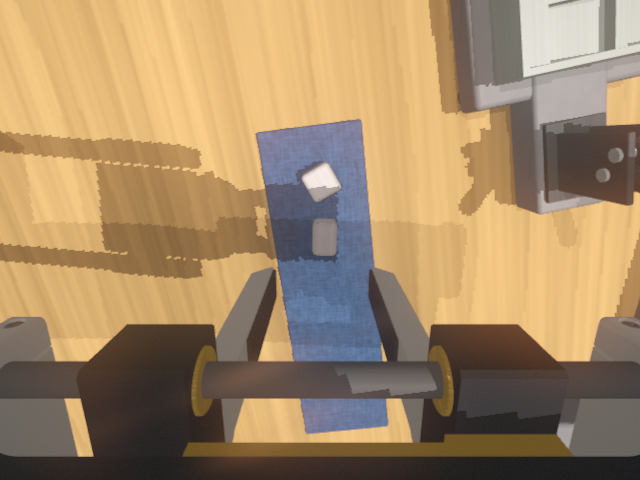

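Emit:
send_rows(plan=[[[0.45,0.0015,0,-0.024,0],[0.45,0,0,-0.025,0],[0.45,0,0,-0.025,0],[0.45,0,0,-0.0245,0],[0.45,0,0,0,0]]])

```text
time: 13.2
ee_pos: [440.1, -20.5, 11.7]
tcp_rot: [[-0.006, 0.987, -0.159], [0.002, -0.159, -0.987], [-1.0, -0.006, -0.001]]
ft_force: [-0.1, 0.7, 0.1]
width: 51.7
```

Emit:
send_rows(plan=[[[0.45,0,0,0,0],[0.45,0,0,0,0]]])

```text
time: 13.4
ee_pos: [444.1, -21.8, 15.5]
tcp_rot: [[0.003, 0.987, -0.16], [-0.001, -0.16, -0.987], [-1.0, 0.003, 0.0]]
ft_force: [0.5, 0.5, 0.7]
width: 51.7
```

Emit:
send_rows(plan=[[[0.45,-0.0015,0,-0.001,0],[0.45,0,0,0,0],[0.45,0,0,0,0],[0.45,0,0,0,0]]])

```text
time: 13.8
ee_pos: [441.0, -21.9, 13.3]
tcp_rot: [[0.001, 0.987, -0.161], [-0.0, -0.161, -0.987], [-1.0, 0.001, 0.0]]
ft_force: [0.1, -0.2, -0.0]
width: 51.5
```

Emit:
send_rows(plan=[[[1,0,0,-0.0008,0],[1,0,0,0,0],[1,0,0,0,0],[1,0,0,0,0],[1,0,0,0,0]]], force=25)

```text
time: 14.3
ee_pos: [440.8, -21.8, 12.1]
tcp_rot: [[-0.0, 0.987, -0.161], [0.0, -0.161, -0.987], [-1.0, -0.0, -0.0]]
ft_force: [0.2, 0.1, -0.2]
width: 19.7
```

Emit:
send_rows(plan=[[[1,0,0,0,0],[1,0,0,0,0],[1,0,0,0.02,0],[1,0,0,0.03,0],[1,0,0,0.03,0]]])

```text
time: 14.8
ee_pos: [439.9, -21.5, 92.4]
tcp_rot: [[-0.002, 0.987, -0.161], [0.001, -0.161, -0.987], [-1.0, -0.002, -0.0]]
ft_force: [0.3, -0.1, -0.4]
width: 20.1
```

Emit:
send_rows(plan=[[[1,0,0,0.03,0],[1,0,0,0.02,0],[1,0.01,0.02,0,4],[1,0.022,0.03,0,4],[1,0.022,0.03,0,4]]])

```text
time: 15.3
ee_pos: [495.3, 58.9, 142.5]
tcp_rot: [[0.001, 0.999, 0.049], [-0.0, 0.049, -0.999], [-1.0, 0.001, 0.0]]
ft_force: [0.3, 1.1, 0.3]
width: 19.3
```

Emit:
send_rows(plan=[[[1,0.024,0.022,0,0],[1,0.024,0.022,0,0],[1,0.024,0.022,0,0],[1,0.024,0.022,0,0],[1,0.024,0.022,0,0]]])

```text
time: 15.8
ee_pos: [615.3, 169.2, 141.6]
tcp_rot: [[-0.001, 0.999, 0.048], [-0.0, 0.048, -0.999], [-1.0, -0.001, 0.0]]
ft_force: [-0.0, -0.5, -0.5]
width: 20.0
```

Emit:
send_rows(plan=[[[1,0,0,0,0],[1,0,0,0,0],[1,0,0,-0.02,0],[1,0,0,-0.02,0],[1,0,0,0,0]]])

```text
time: 16.3
ee_pos: [610.9, 166.9, 98.7]
tcp_rot: [[-0.008, 0.999, 0.047], [-0.001, 0.047, -0.999], [-1.0, -0.008, 0.001]]
ft_force: [-0.5, 0.2, -1.3]
width: 19.8
```

Emit:
send_rows(plan=[[[1,0,0,0,0],[1,0,0,0,0],[1,0,0,0,0]]])

```text
time: 16.6
ee_pos: [615.7, 168.1, 103.8]
tcp_rot: [[0.003, 0.999, 0.048], [0.0, 0.048, -0.999], [-1.0, 0.003, -0.0]]
ft_force: [-0.3, 0.4, -0.6]
width: 20.1
```

Emit:
send_rows(plan=[[[1,0.001,0.002,-0.012,0],[1,0,0,-0.012,0],[1,0,0,-0.012,0],[1,0,0,-0.01,0],[1,0,0,0,0]]])

```text
time: 17.1
ee_pos: [613.6, 170.0, 53.0]
tcp_rot: [[-0.005, 0.999, 0.048], [-0.001, 0.048, -0.999], [-1.0, -0.005, 0.0]]
ft_force: [0.1, -0.3, -0.1]
width: 20.0
```

Emit:
send_rows(plan=[[[1,0,0,0,0],[1,0,0,0,0],[1,0,0,0,0],[1,0,0,0,0]]])

```text
time: 17.5
ee_pos: [616.3, 170.3, 56.9]
tcp_rot: [[0.001, 0.999, 0.048], [0.0, 0.048, -0.999], [-1.0, 0.001, -0.0]]
ft_force: [-0.1, -0.7, 0.1]
width: 19.9
```

Emit:
send_rows(plan=[[[1,0,0,-0.004,0],[1,0,0,0,0],[1,0,0,0,0],[1,0,0,0,0]]])

```text
time: 17.9
ee_pos: [615.8, 170.2, 52.1]
tcp_rot: [[-0.0, 0.999, 0.048], [-0.0, 0.048, -0.999], [-1.0, -0.0, 0.0]]
ft_force: [0.3, -0.1, -0.9]
width: 19.6
```

Emit:
send_rows(plan=[[[0.65,0,0,0,0],[0.65,0,0,0,0],[0.65,0,0,0,0],[0.65,0,0,0,0]]])

```text
time: 18.3
ee_pos: [615.9, 170.3, 52.3]
tcp_rot: [[0.0, 0.999, 0.048], [0.0, 0.048, -0.999], [-1.0, 0.0, -0.0]]
ft_force: [0.1, 0.5, -0.2]
width: 32.8
```

Emit:
send_rows(plan=[[[0.65,0,0,0.01,0],[0.65,0,0,0.02,0],[0.65,0,0,0.03,0],[0.65,0,0,0.03,0],[0.65,0,0,0,0]]])

```text
time: 18.8
ee_pos: [620.0, 170.9, 148.8]
tcp_rot: [[0.012, 0.999, 0.048], [0.002, 0.048, -0.999], [-1.0, 0.012, -0.001]]
ft_force: [1.3, 0.8, 0.5]
width: 33.1
```

Run:
```python
from h import *
s=r.read_state();print(s["ee_pos"],np.degrees(np.arctan2(*s["tcp_rot"][1::-1,1])))
c=cam("wrist");save(c,"w8.png");inpan(c)
c=cam("top");inpan(c);pieces(c)
```

```text
[619.98137836 170.89187312 148.83923494] 2.7503948864186243
in pan: finisher xy 29.1 -73.3 top z [64.4 68.5]
in pan: finisher xy -0.7 20.7 top z [63.  64.3]
in pan: finisher xy 0.3 57.2 top z [63.1 64.5]
in pan: finisher xy -0.2 16.8 top z [63.3 65.5]
px [313. 340.] ctr [445.8  23.7] size [24.  23.7] ang 21.3 ztop [25.3 27.8]
```

View pics/w8.png

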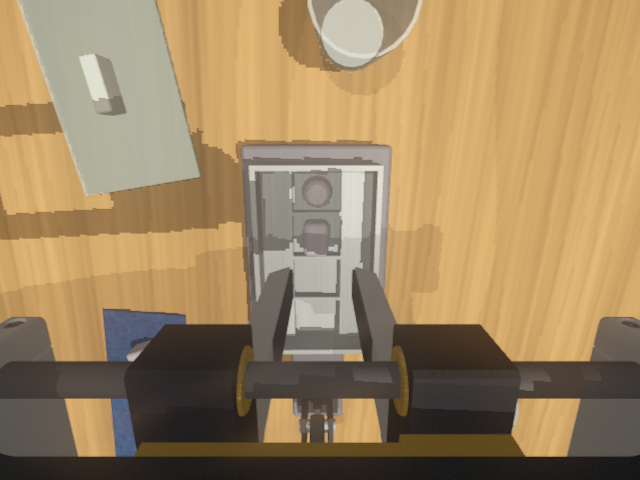

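Emit:
send_rows(plan=[[[0.45,-0.0243,-0.021,0,4.3],[0.45,-0.0243,-0.021,0,4.3],[0.45,-0.0243,-0.021,0,4.3],[0.45,-0.0243,-0.021,0,4.3],[0.45,-0.0243,-0.021,0,0]]])

```text
time: 19.4
ee_pos: [491.5, 64.6, 140.0]
tcp_rot: [[-0.004, 0.939, 0.343], [0.0, 0.343, -0.939], [-1.0, -0.004, -0.001]]
ft_force: [0.5, -0.1, 0.0]
width: 51.9
```

Emit:
send_rows(plan=[[[0.45,-0.0243,-0.021,0,0],[0.45,-0.0243,-0.0205,0,0],[0.45,0,0,-0.03,0],[0.45,0,0,0,0],[0.45,0,0,0,0]]])

```text
time: 19.9
ee_pos: [444.2, 24.0, 110.9]
tcp_rot: [[-0.004, 0.94, 0.341], [0.001, 0.341, -0.94], [-1.0, -0.003, -0.002]]
ft_force: [1.2, -0.0, 1.2]
width: 51.5
```

Emit:
send_rows(plan=[[[0.45,0,0,0,0],[0.45,0,0,0,0]]])

```text
time: 20.1
ee_pos: [446.7, 23.9, 112.9]
tcp_rot: [[0.001, 0.94, 0.342], [-0.0, 0.342, -0.94], [-1.0, 0.001, 0.001]]
ft_force: [-0.6, -0.2, 0.1]
width: 51.6
```

Run:
```python
from h import *
s=r.read_state();print(s["ee_pos"],np.degrees(np.arctan2(*s["tcp_rot"][1::-1,1])))
c=cam("wrist");save(c,"w9.png");pieces(c)
```

```text
[446.70518858  23.94822643 112.87692317] 19.988068461455995
px [321. 237.] ctr [445.2  24.6] size [23.6 24. ] ang 20.6 ztop [25.1 26.4]
```

View pics/w9.png

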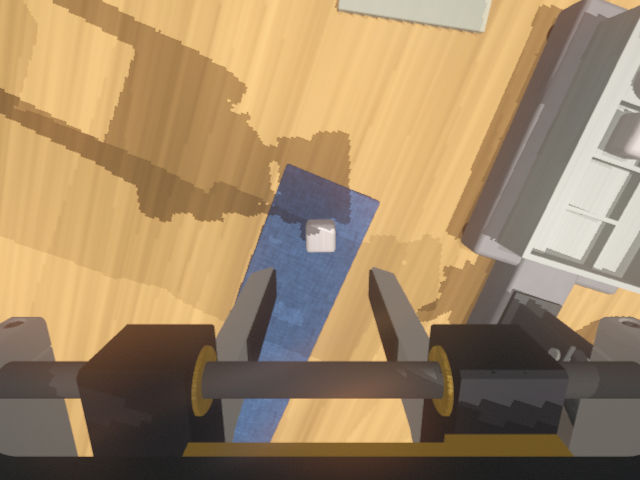

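Emit:
send_rows(plan=[[[0.45,0,0,-0.025,0],[0.45,0,0,-0.025,0],[0.45,0,0,-0.025,0],[0.45,0,0,-0.0245,0],[0.45,0,0,0,0]]])

```text
time: 20.65
ee_pos: [443.0, 24.3, 10.2]
tcp_rot: [[-0.007, 0.94, 0.342], [0.001, 0.342, -0.94], [-1.0, -0.006, -0.003]]
ft_force: [-0.1, 0.1, 0.7]
width: 52.0
```

Emit:
send_rows(plan=[[[0.45,0,0,0,0],[0.45,0,0,0,0],[0.45,0,0,0,0],[0.45,0,0,0,0],[0.45,0,0,0,0]]])

```text
time: 21.15
ee_pos: [446.3, 23.6, 13.4]
tcp_rot: [[0.001, 0.94, 0.341], [-0.0, 0.341, -0.94], [-1.0, 0.001, 0.001]]
ft_force: [0.2, 0.5, 0.3]
width: 51.6
```

Emit:
send_rows(plan=[[[1,0,0,-0.0005,0],[1,0,0,0,0],[1,0,0,0,0],[1,0,0,0,0],[1,0,0,0,0]]], force=25)

```text
time: 21.65
ee_pos: [445.6, 23.7, 12.1]
tcp_rot: [[-0.0, 0.94, 0.341], [0.0, 0.341, -0.94], [-1.0, -0.0, -0.0]]
ft_force: [-0.8, -0.2, -0.4]
width: 23.2
```

Emit:
send_rows(plan=[[[1,0,0,0,0],[1,0,0,0,0],[1,0,0,0.02,0],[1,0,0,0.03,0],[1,0,0,0.03,0]]])

```text
time: 22.15
ee_pos: [444.7, 23.9, 92.3]
tcp_rot: [[-0.002, 0.94, 0.341], [0.0, 0.341, -0.94], [-1.0, -0.002, -0.001]]
ft_force: [1.4, -0.0, -0.5]
width: 23.8
```

Emit:
send_rows(plan=[[[1,0,0,0.03,0],[1,0,0,0.02,0],[1,0.015,0.01,0,-5.75],[1,0.025,0.016,0,-5.75],[1,0.025,0.016,0,-5.75]]])

```text
time: 22.65
ee_pos: [511.2, 66.1, 142.3]
tcp_rot: [[0.0, 0.999, 0.042], [-0.0, 0.042, -0.999], [-1.0, 0.0, 0.0]]
ft_force: [0.1, -0.7, -1.0]
width: 24.0
```

Emit:
send_rows(plan=[[[1,0.0215,0.0133,0,0.3],[1,0.0215,0.0133,0,0],[1,0.0215,0.0133,0,0],[1,0.0215,0.0133,0,0],[1,0.0215,0.0133,0,0]]])

```text
time: 23.15
ee_pos: [618.6, 132.8, 141.4]
tcp_rot: [[-0.001, 0.999, 0.052], [-0.0, 0.052, -0.999], [-1.0, -0.001, 0.0]]
ft_force: [-0.6, 0.1, -0.7]
width: 23.9
```

Emit:
send_rows(plan=[[[1,0,0,0,0],[1,0,0,0,0],[1,0,0,-0.02,0],[1,0,0,-0.02,0],[1,0,0,-0.01,0]]])

```text
time: 23.65
ee_pos: [615.5, 131.4, 90.0]
tcp_rot: [[-0.005, 0.999, 0.052], [-0.001, 0.052, -0.999], [-1.0, -0.005, 0.0]]
ft_force: [-0.4, 0.8, -1.4]
width: 23.9
```

Emit:
send_rows(plan=[[[1,0,0,0,0],[1,0,0,0,0],[1,0,0,0,0],[1,0,0,0,0]]])

```text
time: 24.05
ee_pos: [619.1, 132.3, 93.5]
tcp_rot: [[0.002, 0.999, 0.052], [0.0, 0.052, -0.999], [-1.0, 0.002, -0.0]]
ft_force: [0.3, 0.9, -1.3]
width: 23.4
```

Emit:
send_rows(plan=[[[1,0,0,-0.012,0],[1,0,0,-0.012,0],[1,0,0,-0.01,0],[1,0,0,-0.004,0],[1,0,0,0,0]]])

```text
time: 24.55
ee_pos: [617.0, 132.1, 52.4]
tcp_rot: [[-0.003, 0.999, 0.052], [-0.0, 0.052, -0.999], [-1.0, -0.003, 0.0]]
ft_force: [0.5, -0.2, -0.5]
width: 23.8
```

Emit:
send_rows(plan=[[[1,0,0,0,0],[1,0,0,0,0],[1,0,0,0,0],[1,0,0,0,0],[1,0,0,0,0]]])

```text
time: 25.05
ee_pos: [618.4, 132.2, 54.5]
tcp_rot: [[0.001, 0.999, 0.052], [0.0, 0.052, -0.999], [-1.0, 0.001, -0.0]]
ft_force: [0.4, 0.1, -1.3]
width: 23.5
```

Emit:
send_rows(plan=[[[1,0,0,-0.002,0],[1,0,0,0,0],[1,0,0,0,0],[0.62,0,0,0,0],[0.62,0,0,0,0]]])

```text
time: 25.55
ee_pos: [618.4, 132.3, 52.3]
tcp_rot: [[0.0, 0.999, 0.052], [0.0, 0.052, -0.999], [-1.0, 0.0, -0.0]]
ft_force: [0.4, 0.4, 0.6]
width: 34.7
```

Emit:
send_rows(plan=[[[0.62,0,0,0,0],[0.62,0,0,0,0],[0.62,0,0,0.01,0],[0.62,0,0,0.02,0],[0.62,0,0,0.04,0]]])

```text
time: 26.05
ee_pos: [615.3, 131.9, 119.8]
tcp_rot: [[-0.008, 0.999, 0.052], [-0.001, 0.052, -0.999], [-1.0, -0.008, 0.0]]
ft_force: [0.8, -0.2, -0.8]
width: 35.7
```

Emit:
send_rows(plan=[[[0.62,-0.03,0.02,0.03,2],[0.62,-0.035,0.03,0,2],[0.62,-0.035,0.03,0,2],[0.62,0,0,0,2],[0.62,0,0,0,1.5]]])

```text
time: 26.55
ee_pos: [517.6, 213.2, 153.3]
tcp_rot: [[0.002, 0.976, 0.22], [0.0, 0.22, -0.976], [-1.0, 0.002, 0.0]]
ft_force: [0.5, 0.1, 0.8]
width: 35.7
```

```bash
cat >> h.py <<'E'
def lid(c,y0=170,y1=390,x0=330,x1=560):
    P=cloud(c);ok=(P[...,0]>x0)&(P[...,0]<x1)&(P[...,1]>y0)&(P[...,1]<y1)
    hsv=cv2.cvtColor(c["im"],cv2.COLOR_RGB2HSV)
    for nm,m,z in(("plate",ok&(P[...,2]>3)&(P[...,2]<32),6),("bar",ok&(P[...,2]>20)&(P[...,2]<36),30)):
        m=cv2.morphologyEx(m.astype(np.uint8),cv2.MORPH_OPEN,np.ones((3,3)))
        ks=cv2.findContours(m,cv2.RETR_EXTERNAL,cv2.CHAIN_APPROX_NONE)[0]
        k=max(ks,key=cv2.contourArea)
        mm=np.zeros_like(m);cv2.drawContours(mm,[k],-1,1,-1)
        Q=P[(mm>0)&(P[...,2]>(27 if nm=="bar" else 0))]
        b=cv2.minAreaRect(Q[:,:2].astype(np.float32));print(nm,np.round(b[0],1),np.round(b[1],1),round(b[2],1),"z",np.median(Q[:,2]).round(1))
E
python3 - <<'E'
from h import *
s=r.read_state();print(s["ee_pos"],np.degrees(np.arctan2(*s["tcp_rot"][1::-1,1])))
c=cam("wrist");save(c,"w10.png");inpan(c);lid(c)
c=cam("top");save(c,"t10.png");inpan(c);pieces(c);lid(c)
E
```

```text
[517.61631311 213.23522496 153.31174148] 12.699132255285093
in pan: finisher xy -1.2 20.8 top z [62.9 64.1]
in pan: finisher xy -0.1 57.3 top z [63.  64.2]
plate [435.1 283. ] [110.3 172.5] 12.1 z 5.5
bar [435.4 282.9] [14.3 43.7] 12.5 z 29.2
in pan: finisher xy 0.3 55.7 top z [63.1 65.4]
in pan: finisher xy -0.4 18.2 top z [63.5 65.6]
in pan: finisher xy -0.2 -19.1 top z [63.5 65.7]
plate [449.4 217.8] [109.9  42.4] 11.9 z 5.6Traceback (most recent call last):
  File "<stdin>", line 4, in <module>
  File "h.py", line 62, in lid
    k=max(ks,key=cv2.contourArea)
ValueError: max() iterable argument is empty
```

View pics/w10.png

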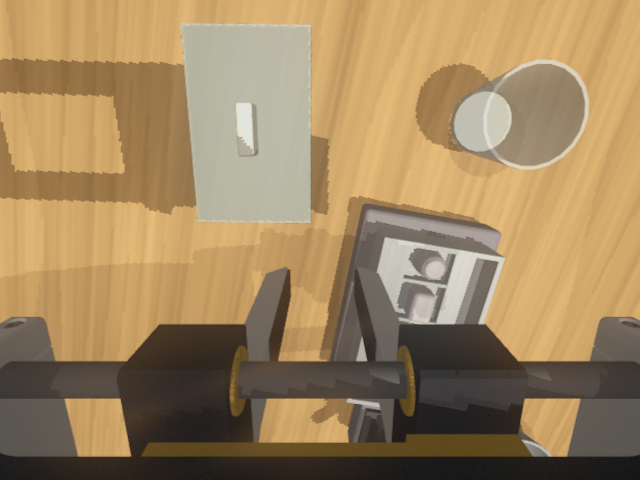

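View pics/t10.png

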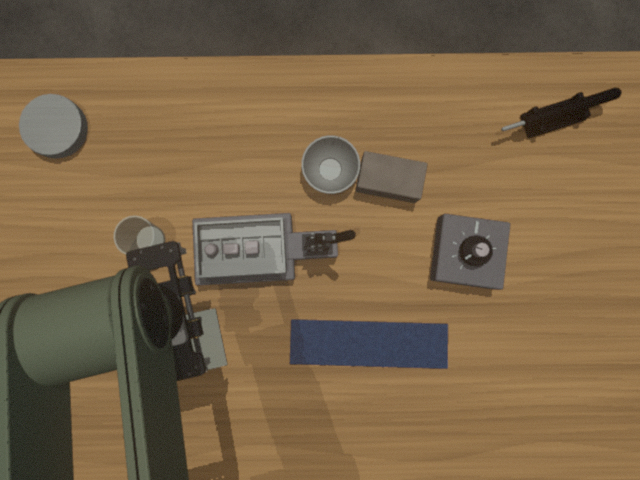

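Emit:
send_rows(plan=[[[0.5,-0.025,0.02,0,0],[0.5,-0.025,0.02,0,0],[0.5,-0.02,0.018,0,0],[0.5,-0.012,0.011,-0.02,0],[0.5,0,0,-0.02,0]]])

```text
time: 27.15
ee_pos: [436.5, 282.3, 112.7]
tcp_rot: [[0.002, 0.976, 0.217], [0.001, 0.217, -0.976], [-1.0, 0.002, -0.001]]
ft_force: [0.9, 0.9, -1.3]
width: 46.8
```

Emit:
send_rows(plan=[[[0.5,0,0,0,0],[0.5,0,0,0,0],[0.5,0,0,0,0],[0.5,0,0,0,0],[0.5,0,0,0,0]]])

```text
time: 27.65
ee_pos: [437.2, 281.3, 113.1]
tcp_rot: [[0.002, 0.976, 0.216], [0.001, 0.216, -0.976], [-1.0, 0.002, -0.0]]
ft_force: [0.4, 0.2, 0.7]
width: 46.8
```

Run:
```python
from h import *
s=r.read_state();print(s["ee_pos"],np.degrees(np.arctan2(*s["tcp_rot"][1::-1,1])))
c=cam("wrist");save(c,"w11.png");lid(c)
```

```text
[437.16255828 281.25797112 113.07252102] 12.451873358649408
plate [435.3 282.4] [110.3 172.8] 12.1 z 5.4
bar [435.4 283.1] [13.4 43.3] 12.0 z 29.3
```

View pics/w11.png

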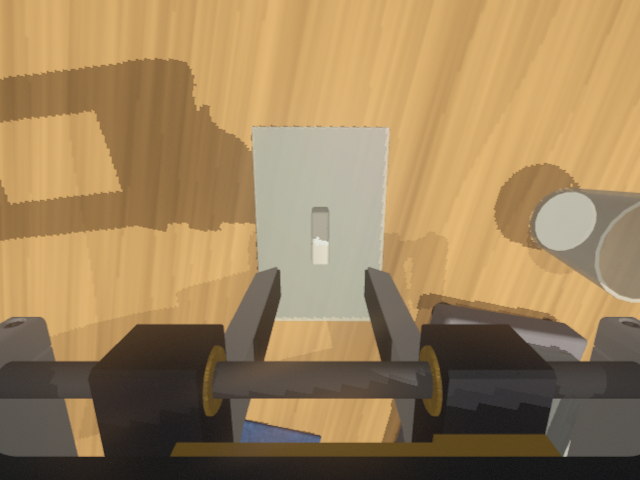

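Emit:
send_rows(plan=[[[0.5,-0.0015,0.0008,-0.025,0],[0.5,0,0,-0.025,0],[0.5,0,0,-0.025,0],[0.5,0,0,-0.02,0],[0.5,0,0,0,0]]])

```text
time: 28.2
ee_pos: [432.1, 280.8, 14.5]
tcp_rot: [[-0.006, 0.976, 0.216], [-0.003, 0.216, -0.976], [-1.0, -0.006, 0.001]]
ft_force: [0.1, -0.7, -0.1]
width: 46.8
```

Emit:
send_rows(plan=[[[0.5,0,0,0,0],[0.5,0,0,0,0],[0.5,0,0,0,0],[0.5,0,0,0,0],[0.5,0,0,0,0]]])

```text
time: 28.7
ee_pos: [435.2, 282.2, 17.8]
tcp_rot: [[0.001, 0.976, 0.216], [0.001, 0.216, -0.976], [-1.0, 0.001, -0.0]]
ft_force: [0.9, 0.5, -0.7]
width: 47.1
```

Emit:
send_rows(plan=[[[0.5,0,0,-0.005,0],[0.5,0,0,-0.0025,0],[0.7,0,0,0,0],[1,0,0,0,0],[1,0,0,0,0]]], force=45)

```text
time: 29.2
ee_pos: [434.7, 282.0, 9.6]
tcp_rot: [[-0.0, 0.976, 0.216], [-0.0, 0.216, -0.976], [-1.0, -0.0, 0.0]]
ft_force: [-0.0, 0.1, -0.3]
width: 26.2
```

Emit:
send_rows(plan=[[[1,0,0,0,0],[1,0,0,0,0],[1,0,0,0,0],[1,0,0,0,0],[1,0,0,0,0]]])

```text
time: 29.7
ee_pos: [434.9, 282.1, 9.8]
tcp_rot: [[0.0, 0.976, 0.216], [0.0, 0.216, -0.976], [-1.0, 0.0, -0.0]]
ft_force: [1.2, 0.1, -0.1]
width: 13.7
```

Emit:
send_rows(plan=[[[1,0,0,0,0],[1,0,0,0.005,0],[1,0,0,0.01,0],[1,0,0,0.02,0],[1,0,0,0.02,0]]])

```text
time: 30.2
ee_pos: [433.8, 281.7, 65.1]
tcp_rot: [[-0.002, 0.976, 0.216], [-0.001, 0.216, -0.976], [-1.0, -0.002, 0.0]]
ft_force: [0.3, 0.4, -3.9]
width: 13.8
```

Emit:
send_rows(plan=[[[1,0,0,0.02,0],[1,0,0,0.02,0],[1,0,0,0.02,-3],[1,0.015,-0.01,0,-3.5],[1,0.02,-0.015,0,-3.2]]])

```text
time: 30.7
ee_pos: [469.6, 257.6, 126.2]
tcp_rot: [[0.001, 0.999, 0.049], [0.001, 0.049, -0.999], [-1.0, 0.001, -0.001]]
ft_force: [0.7, -0.6, -2.4]
width: 13.3
```

Emit:
send_rows(plan=[[[1,0.022,-0.016,0,0],[1,0.022,-0.016,0,0],[1,0.022,-0.016,0,0],[1,0.022,-0.016,0,0],[1,0.022,-0.016,0,0]]])

```text
time: 31.2
ee_pos: [580.0, 176.3, 124.9]
tcp_rot: [[-0.001, 0.999, 0.049], [-0.0, 0.049, -0.999], [-1.0, -0.001, 0.0]]
ft_force: [-0.3, 0.5, -1.9]
width: 13.7
```

Emit:
send_rows(plan=[[[1,0.022,-0.016,0,0],[1,0.015,-0.01,0,0],[1,0,0,0,0],[1,0,0,0,0],[1,0,0,0,0]]])

```text
time: 31.7
ee_pos: [615.4, 151.7, 124.4]
tcp_rot: [[-0.002, 0.999, 0.05], [0.0, 0.05, -0.999], [-1.0, -0.002, -0.0]]
ft_force: [0.3, 0.0, -3.2]
width: 13.4
```

Run:
```python
from h import *
s=r.read_state();print(s["ee_pos"],np.degrees(np.arctan2(*s["tcp_rot"][1::-1,1])),s["width"])
c=cam("wrist");save(c,"w12.png")
```

```text
[615.40503611 151.6977802  124.40061037] 2.837900787878786 13.382148141417657
```

View pics/w12.png

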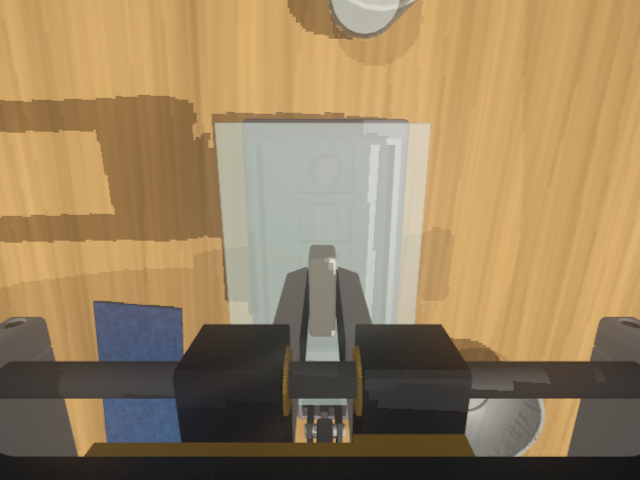

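```bash
cat >> h.py <<'E'
def lidedge(c,z,v0=110,v1=340):
    # +y edge & sides via depth in finisher frame centred 617.4,151
    P=cloud(c);t=np.radians(2.75);R=np.array([[np.cos(t),np.sin(t)],[-np.sin(t),np.cos(t)]])
    Q=P.reshape(-1,3);Q=Q[abs(Q[:,2]-z)<4];q=(Q[:,:2]-[617.4,151.])@R.T
    m=(abs(q[:,0])<70)&(q[:,1]>-100)&(q[:,1]<110);q=q[m];print(len(q),"z",np.median(Q[m][:,2]))
    a=q[abs(q[:,0])<40];print("y max",np.percentile(a[:,1],[98,99.5,100]).round(1),"ymin",np.percentile(a[:,1],[0,.5]).round(1))
    for y in(0,20,40,60,80):
        b=q[abs(q[:,1]-y)<4]
        if len(b)>10: print(y,"x",b[:,0].min().round(1),b[:,0].max().round(1))
E
python3 - <<'E'
from h import *
c=cam("wrist");lidedge(c,120.5);print("top");lidedge(cam("top"),120.5)
E
```

```text
36246 z 120.14594647956038
y max [85.8 87.2 87.3] ymin [-84.2 -81.6]
0 x -56.6 53.0
20 x -57.1 53.0
40 x -56.9 53.1
60 x -57.1 53.0
80 x -57.0 53.1
top
2998 z 120.42063690123973
y max [65.  81.3 86. ] ymin [-85.7 -85.4]
60 x -56.5 -36.4
80 x -55.6 -33.5
```

Emit:
send_rows(plan=[[[1,0.002,0,-0.01,0],[1,0,0,-0.012,0],[1,0,0,-0.01,0],[1,0,0,-0.006,0],[1,0,0,0,0]]])

```text
time: 32.35
ee_pos: [617.1, 150.8, 84.4]
tcp_rot: [[-0.004, 0.999, 0.049], [-0.0, 0.049, -0.999], [-1.0, -0.004, 0.0]]
ft_force: [-0.8, -0.5, -3.3]
width: 13.6
```

Emit:
send_rows(plan=[[[1,0,0,0,0],[1,0,0,0,0],[1,0,0,0,0],[1,0,0,0,0]]])

```text
time: 32.75
ee_pos: [619.1, 151.0, 87.3]
tcp_rot: [[0.001, 0.999, 0.049], [0.0, 0.049, -0.999], [-1.0, 0.001, -0.0]]
ft_force: [-0.5, 0.2, -3.5]
width: 13.8
```

Emit:
send_rows(plan=[[[1,-0.001,0,-0.0015,0],[1,0,0,-0.0015,0],[1,0,0,0,0],[1,0,0,0,0]]])

```text
time: 33.15
ee_pos: [617.6, 151.0, 83.5]
tcp_rot: [[-0.0, 0.999, 0.049], [-0.0, 0.049, -0.999], [-1.0, -0.0, 0.0]]
ft_force: [-0.1, 0.5, -3.4]
width: 13.9
```

Emit:
send_rows(plan=[[[1,0,0,-0.001,0],[1,0,0,0,0],[1,0,0,0,0]]])

```text
time: 33.45
ee_pos: [617.9, 151.0, 82.8]
tcp_rot: [[0.0, 0.999, 0.049], [0.0, 0.049, -0.999], [-1.0, 0.0, -0.0]]
ft_force: [1.1, 0.8, -2.5]
width: 13.3
```

Near contact; a little lower, then release.

Emit:
send_rows(plan=[[[1,0,0,-0.0005,0],[1,0,0,0,0],[1,0,0,0,0]]])

```text
time: 33.75
ee_pos: [617.9, 151.1, 82.8]
tcp_rot: [[0.0, 0.999, 0.049], [0.0, 0.049, -0.999], [-1.0, 0.0, 0.0]]
ft_force: [-0.1, 0.0, 2.1]
width: 13.6
```

Emit:
send_rows(plan=[[[0.6,0,0,0,0],[0.6,0,0,0,0],[0.6,0,0,0,0],[0.6,0,0,0,0]]])

```text
time: 34.15
ee_pos: [617.8, 151.0, 82.1]
tcp_rot: [[0.0, 0.999, 0.049], [0.0, 0.049, -0.999], [-1.0, 0.0, -0.0]]
ft_force: [-0.1, 0.2, -0.1]
width: 37.4
```

Emit:
send_rows(plan=[[[0.6,0,0,0.01,0],[0.6,0,0,0.03,0],[0.6,0,0,0.04,0],[0.6,0,0,0.04,0],[0.6,0,0,0.03,0]]])

```text
time: 34.65
ee_pos: [618.7, 151.2, 236.3]
tcp_rot: [[0.004, 0.999, 0.049], [0.0, 0.049, -0.999], [-1.0, 0.004, -0.0]]
ft_force: [0.9, 0.2, -0.0]
width: 37.6
```

Run:
```python
from h import *
s=r.read_state();print(s["ee_pos"])
c=cam("wrist");save(c,"w13.png");lidedge(c,78.5);print("top");lidedge(cam("top"),78.5)
```

```text
[618.73703108 151.20010163 236.26814049]
16741 z 78.41633031684313
y max [84.7 86.6 86.6] ymin [-85.9 -84.4]
0 x -54.4 54.8
20 x -54.5 55.0
40 x -53.7 55.1
60 x -53.9 55.4
80 x -54.0 55.3
top
3564 z 78.54153622955033
y max [20.2 22.8 36.5] ymin [-86.5 -86.2]
0 x -53.4 54.8
20 x -54.0 54.0
```

View pics/w13.png

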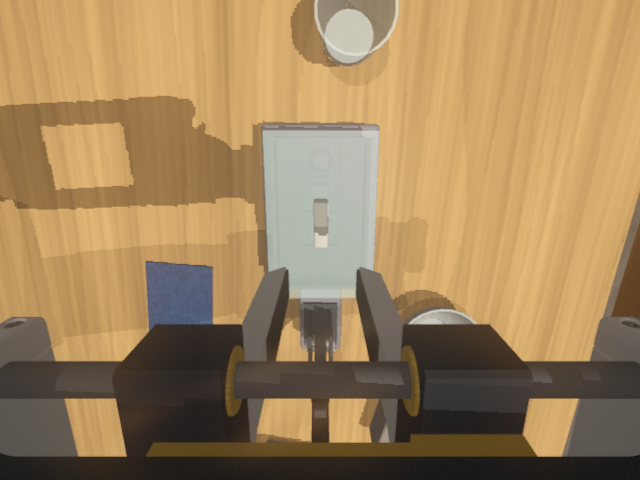

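Emit:
send_rows(plan=[[[0.4,0.001,-0.03,0,0],[0.4,0.001,-0.03,0,0],[0.4,0.002,-0.04,0,0],[0.4,0.002,-0.04,0,0],[0.4,0.001,-0.04,0,0]]])

```text
time: 35.25
ee_pos: [624.0, -30.2, 231.1]
tcp_rot: [[-0.002, 0.999, 0.049], [0.0, 0.049, -0.999], [-1.0, -0.002, -0.0]]
ft_force: [0.3, 0.6, -0.7]
width: 56.6
```

Emit:
send_rows(plan=[[[0.4,0,0,0,0],[0.4,0,0,0,0],[0.4,0,0,0,0]]])

```text
time: 35.55
ee_pos: [624.3, -27.9, 231.5]
tcp_rot: [[-0.001, 0.999, 0.05], [0.001, 0.05, -0.999], [-1.0, -0.001, -0.001]]
ft_force: [0.3, 0.9, -0.3]
width: 56.2
```

Run:
```python
from h import *
s=r.read_state();print(s["ee_pos"])
c=cam("wrist");save(c,"w14.png")
c=cam("scene");cv2.imwrite("pics/s14.png",cv2.resize(c["im"][130:330,200:520,::-1],None,fx=2.5,fy=2.5))
P=cloud(cam("top"));m=(P[...,2]>100)&(P[...,2]<205)&(P[...,0]>590)&(P[...,0]<660)&(P[...,1]>-70)&(P[...,1]<40)
Q=P[m]
for z in range(100,205,10):
    q=Q[abs(Q[:,2]-z)<5]
    if len(q):print(z,len(q),q[:,:2].mean(0).round(1),q[:,1].min().round(),q[:,1].max().round())
```

```text
[624.29247114 -27.91743802 231.50663916]
100 35 [617.4   9.1] -3.0 24.0
110 18 [620.9  15.8] -1.0 22.0
120 11 [621.3  16.1] -3.0 19.0
130 7 [618.2  10.6] 6.0 16.0
140 2 [6.185e+02 3.000e-01] -1.0 1.0
150 3 [618.3   4.4] 3.0 6.0
160 27 [623.6   8.1] -2.0 17.0
170 86 [623.7   8.4] -2.0 16.0
```

View pics/s14.png

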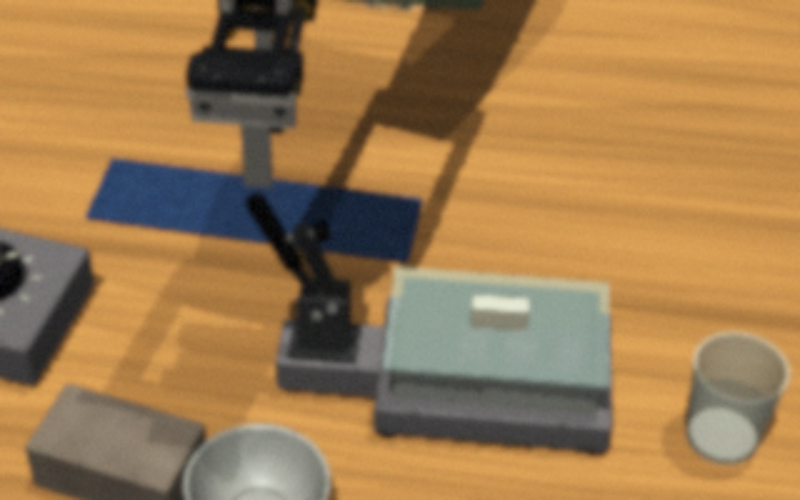

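View pics/w14.png

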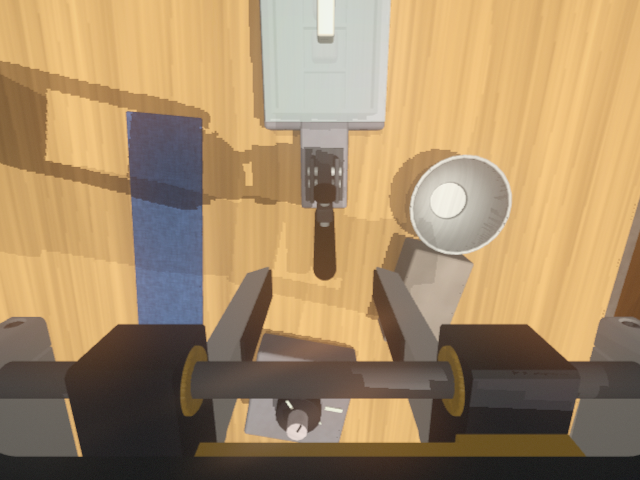

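Emit:
send_rows(plan=[[[0.4,0.002,-0.003,-0.015,0],[0.4,0,0,-0.02,0],[0.4,0,0,-0.02,0],[0.4,0,0,-0.02,0],[0.4,0,0,0,0]]], force=40)

```text
time: 36.2
ee_pos: [623.6, -30.9, 152.2]
tcp_rot: [[-0.008, 0.999, 0.05], [0.002, 0.05, -0.999], [-1.0, -0.008, -0.002]]
ft_force: [-0.2, 0.7, 0.1]
width: 56.8
```

Emit:
send_rows(plan=[[[0.4,0,0,0,0],[0.4,0,0,0,0],[0.4,0,0,0,0],[0.4,0,0,0,0]]])

```text
time: 36.6
ee_pos: [627.5, -32.1, 158.4]
tcp_rot: [[0.002, 0.999, 0.049], [-0.0, 0.049, -0.999], [-1.0, 0.002, 0.001]]
ft_force: [-0.6, -0.2, 0.4]
width: 56.4
```

Emit:
send_rows(plan=[[[1,0,0,-0.001,0],[1,0,0,0,0],[1,0,0,0,0],[1,0,0,0,0],[1,0,0,0,0]]], force=40)

```text
time: 37.1
ee_pos: [626.7, -32.0, 156.1]
tcp_rot: [[-0.0, 0.999, 0.049], [0.0, 0.049, -0.999], [-1.0, -0.0, -0.0]]
ft_force: [-0.1, 0.4, -0.5]
width: 19.8
```

Emit:
send_rows(plan=[[[1,0,0,0,0],[1,0,0,0,0],[1,0,0,0,0]]])

```text
time: 37.4
ee_pos: [626.1, -32.0, 156.1]
tcp_rot: [[-0.001, 0.999, 0.049], [-0.0, 0.049, -0.999], [-1.0, -0.001, -0.0]]
ft_force: [-2.4, 0.1, 2.4]
width: 15.5
```

Emit:
send_rows(plan=[[[1,0.0006,-0.0117,-0.0064,0],[1,0.0006,-0.0118,-0.0089,0],[1,0.0005,-0.0103,-0.0105,0],[1,0.0004,-0.0085,-0.0119,0],[1,0.0003,-0.0068,-0.013,0]]])

```text
time: 37.9
ee_pos: [628.7, -83.9, 108.2]
tcp_rot: [[-0.001, 0.999, 0.049], [-0.004, 0.049, -0.999], [-1.0, -0.001, 0.004]]
ft_force: [-8.3, -5.9, 11.8]
width: 15.0
```

Emit:
send_rows(plan=[[[1,0.0002,-0.0047,-0.014,0],[1,0.0001,-0.0025,-0.0144,0],[1,0,-0.0005,-0.0098,0],[1,0,0,0,0],[1,0,0,0,0]]])

```text
time: 38.4
ee_pos: [629.0, -93.1, 66.4]
tcp_rot: [[-0.001, 0.999, 0.048], [-0.006, 0.048, -0.999], [-1.0, -0.001, 0.006]]
ft_force: [-2.5, -9.3, -1.9]
width: 14.9
```

Emit:
send_rows(plan=[[[1,0,0,0,0],[1,0,0,0,0]]])

```text
time: 38.6
ee_pos: [628.9, -93.1, 66.6]
tcp_rot: [[-0.001, 0.999, 0.048], [-0.006, 0.048, -0.999], [-1.0, -0.001, 0.006]]
ft_force: [-2.2, -10.0, -2.3]
width: 15.4
```

Emit:
send_rows(plan=[[[0.4,0,0,0,0],[0.4,0,0,0,0],[0.4,0,0,0,0],[0.4,0,0,0,0],[0.4,0,0,0.02,0]]])

```text
time: 39.1
ee_pos: [626.9, -87.6, 84.3]
tcp_rot: [[-0.006, 0.999, 0.049], [0.002, 0.049, -0.999], [-1.0, -0.006, -0.002]]
ft_force: [0.0, 0.9, -0.3]
width: 51.7
```

Emit:
send_rows(plan=[[[0.4,0,0,0.03,0],[0.4,-0.01,-0.02,0.04,0],[0.4,-0.03,-0.03,0.04,0],[0.4,-0.03,-0.03,0.04,0],[0.4,0,0,0,0]]])

```text
time: 39.6
ee_pos: [569.5, -164.0, 232.8]
tcp_rot: [[0.01, 0.999, 0.045], [-0.006, 0.046, -0.999], [-1.0, 0.01, 0.007]]
ft_force: [-0.0, 0.2, 0.4]
width: 56.8
```

Run:
```python
from h import *
s=r.read_state();print(s["ee_pos"])
c=cam("scene");cv2.imwrite("pics/s15.png",cv2.resize(c["im"][170:330,200:520,::-1],None,fx=2.5,fy=2.5))
c=cam("top");P=cloud(c);cv2.imwrite("pics/t15.png",cv2.resize(c["im"][190:310,180:400,::-1],None,fx=3.5,fy=3.5))
Q=P[225:255,340:395].reshape(-1,3);Q=Q[(Q[:,2]>70)&(Q[:,2]<120)];print("handle",Q.mean(0),"z slope",np.polyfit(Q[:,1],Q[:,2],1),Q[:,1].min())
lidedge(c,78.5)
c=cam("wrist");P=cloud(c);save(c,"w15.png")
Q=P.reshape(-1,3);Q=Q[(Q[:,2]>75)&(Q[:,2]<110)&(abs(Q[:,0]-627)<15)&(Q[:,1]<-45)&(Q[:,1]>-115)]
if len(Q)>10: print("wrist handle",Q.mean(0),np.polyfit(Q[:,1],Q[:,2],1))
```

```text
[ 569.50296631 -163.98221528  232.77105873]
handle [627.17938771 -67.88835467  91.69187303] z slope [-1.34546301e-02  9.07784603e+01] -110.32613943199581
5650 z 78.57210516597524
y max [82.2 84.2 85.6] ymin [-86.5 -85.8]
0 x -53.4 54.8
20 x -54.0 54.0
40 x -54.2 55.5
60 x -53.3 54.7
80 x -53.9 54.3
wrist handle [626.86263789 -75.23648619  91.46607308] [9.99671827e-03 9.22181910e+01]
```

View pics/s15.png

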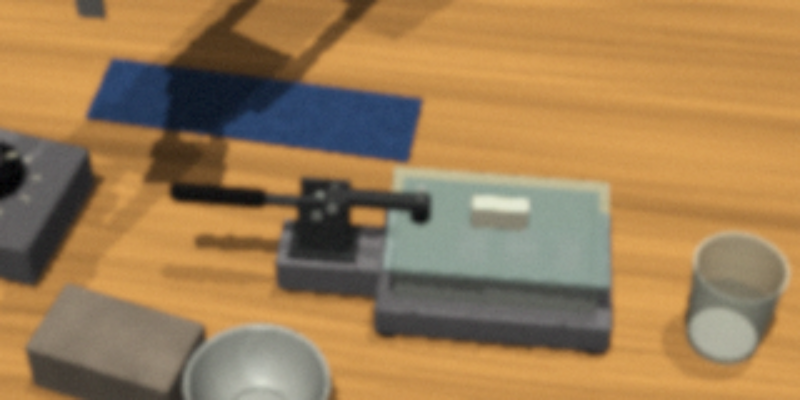

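View pics/w15.png

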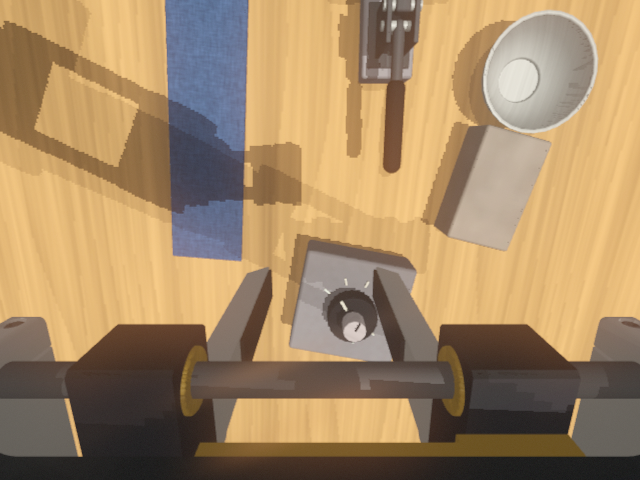

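```bash
cat >> h.py <<'E'
def dial(c,n=None,ctr=(606.4,-268.7)):
    im=c["im"].astype(int);P=cloud(c)
    ctr=np.array(ctr)
    # box
    m=((P[...,2]>44)&(P[...,2]<56)&(abs(P[...,0]-ctr[0])<85)&(abs(P[...,1]-ctr[1])<85))
    Q=P[m];b=cv2.minAreaRect(Q[:,:2].astype(np.float32));print("box",np.round(b[0],1),np.round(b[1],1),round(b[2],1))
    for z0,z1,nm in((66,80,"ring"),(88,100,"trim")):
        m=((P[...,2]>z0)&(P[...,2]<z1)&(np.hypot(P[...,0]-ctr[0],P[...,1]-ctr[1])<40))
        Q=P[m]
        if len(Q)>10:
            e=cv2.minEnclosingCircle(Q[:,:2].astype(np.float32));print(nm,np.round(e[0],1),round(e[1],1),"z",np.median(Q[:,2]).round(1))
    # pixels whose ray at z=72 lands in annulus 13..26
    v,u=np.mgrid[0:480,0:640]
    K=c["K"];d=np.stack([(u-K[0,2])/K[0,0],-(v-K[1,2])/K[1,1],-np.ones_like(u,float)],-1)@c["R"].T
    def land(z): return c["e"][:2]+d[...,:2]*((z-c["e"][2])/d[...,2])[...,None]
    L=land(72)-ctr;rr=np.hypot(L[...,0],L[...,1]);g=im.sum(2)/3
    m=(rr>13)&(rr<25.5)&(abs(P[...,2]-72)<6)
    th=g[m].mean()+ (g[m].max()-g[m].mean())*0.5
    s=m&(g>th);w=(g-th)[s];p=(L[s]*w[:,None]).sum(0)/w.sum();print("pointer",np.degrees(np.arctan2(p[1],p[0])).round(1),"r",np.hypot(*p).round(1),"n",s.sum())
    L=land(50)-ctr;rr=np.hypot(L[...,0],L[...,1]);a=np.degrees(np.arctan2(L[...,1],L[...,0]))
    m=(rr>30)&(rr<58)&(abs(P[...,2]-50)<6)
    th=g[m].mean()+(g[m].max()-g[m].mean())*0.5
    s=(m&(g>th)).astype(np.uint8);nl,lab,st,_=cv2.connectedComponentsWithStats(s)
    for i in range(1,nl):
        if st[i,4]>=2:
            q=L[lab==i];print("mark",np.degrees(np.arctan2(*q.mean(0)[::-1])).round(1),"r",np.hypot(*q.T).min().round(),np.hypot(*q.T).max().round(),st[i,4])
E
python3 - <<'E'
from h import *
c=cam("top");print("top");dial(c);cv2.imwrite("pics/t16.png",cv2.resize(c["im"][200:305,420:525,::-1],None,fx=5,fy=5,interpolation=cv2.INTER_CUBIC))
c=cam("wrist");print("wrist");dial(c)
E
```

```text
top
box [ 610.1 -238.1] [ 59.6 122.2] 79.4h.py:92: RuntimeWarning: Mean of empty slice.
  th=g[m].mean()+ (g[m].max()-g[m].mean())*0.5
  ret = ret.dtype.type(ret / rcount)
Traceback (most recent call last):
  File "h.py", line 92, in dial
    th=g[m].mean()+ (g[m].max()-g[m].mean())*0.5
                     ~~~~~~~~^^
ValueError: zero-size array to reduction operation maximum which has no identity
```

Emit:
send_rows(plan=[[[0.2,0.01,-0.035,0,0],[0.2,0.01,-0.035,0,0],[0.2,0.01,-0.035,0,0],[0.2,0.007,-0.035,0,0],[0.2,0,-0.035,0,0]]])

```text
time: 40.3
ee_pos: [605.8, -334.4, 222.3]
tcp_rot: [[-0.003, 0.999, 0.051], [0.003, 0.051, -0.999], [-1.0, -0.003, -0.003]]
ft_force: [1.5, -0.4, 0.2]
width: 75.4
```

Emit:
send_rows(plan=[[[0.2,0,0,0,0],[0.2,0,0,0,0],[0.2,0,0,0,0]]])

```text
time: 40.6
ee_pos: [605.1, -333.0, 224.1]
tcp_rot: [[-0.002, 0.999, 0.051], [0.002, 0.051, -0.999], [-1.0, -0.002, -0.003]]
ft_force: [0.1, 0.3, -0.3]
width: 75.2
```

Run:
```python
from h import *
print(r.read_state()["ee_pos"])
for n in("top","wrist"):
    c=cam(n);print(n);save(c,n[0]+"16.png")
    try: dial(c)
    except Exception as e: print(e)
```

```text
[ 605.05468235 -333.04265065  224.12983567]
top
box [ 607.  -270.3] [125.5 125.2] 81.3
ring [ 606.8 -270.3] 27.8 z 71.5
trim [ 606.9 -270.1] 11.7 z 94.0
pointer 124.1 r 18.2 n 17
mark -11.6 r 34.0 56.0 35
mark -47.7 r 36.0 42.0 6
mark 63.5 r 33.0 38.0 5
mark -82.9 r 40.0 42.0 2
mark 102.5 r 36.0 38.0 3
mark 142.3 r 34.0 38.0 4
wrist
box [ 606.9 -269.5] [125.1 125. ] 81.4
ring [ 607.  -269.9] 27.4 z 71.3
trim [ 607.  -269.5] 11.9 z 93.9
pointer 122.3 r 19.8 n 52
mark 102.9 r 33.0 39.0 19
mark 64.8 r 32.0 40.0 21
mark 140.9 r 32.0 40.0 18
mark 27.4 r 33.0 41.0 19
mark -9.6 r 33.0 56.0 121
mark -46.2 r 34.0 41.0 20
mark -83.0 r 35.0 41.0 11
```

View pics/w16.png

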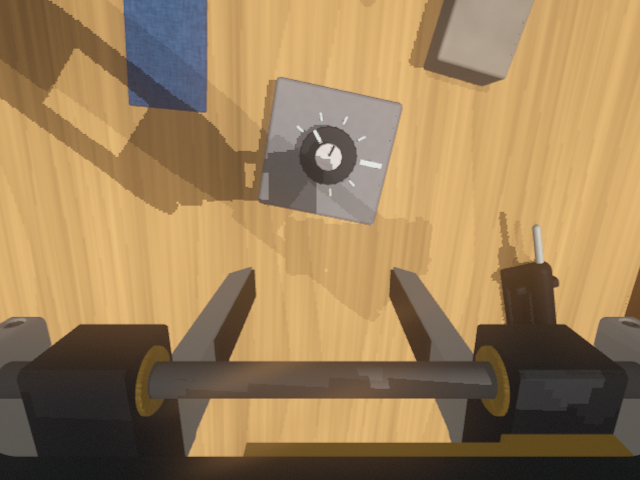

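Run:
```python
from h import *
for n in("top","wrist"):
    c=cam(n);print(n);dial(c,ctr=(606.9,-270.) if n=="top" else (607,-269.7))
```

```text
top
box [ 607.  -270.7] [125.6 125.3] 81.4
ring [ 606.9 -270.6] 27.7 z 71.7
trim [ 607.  -269.9] 12.2 z 94.0
pointer 123.2 r 19.2 n 16
mark -10.3 r 35.0 55.0 36
mark -46.3 r 35.0 40.0 6
mark 65.1 r 34.0 38.0 4
mark -83.4 r 39.0 41.0 2
mark 103.2 r 34.0 39.0 5
mark 141.2 r 35.0 39.0 4
wrist
box [ 606.9 -269.7] [125.3 125.1] 81.4
ring [ 607.1 -269.5] 27.5 z 71.4
trim [ 606.9 -269.8] 11.9 z 93.9
pointer 122.2 r 20.6 n 46
mark 103.5 r 34.0 41.0 21
mark 66.3 r 33.0 41.0 22
mark 140.6 r 34.0 41.0 20
mark 29.1 r 34.0 40.0 18
mark -8.6 r 33.0 55.0 116
mark -46.2 r 33.0 40.0 18
mark -83.5 r 34.0 40.0 14
```

Emit:
send_rows(plan=[[[0.1,0.001,0.02,0,0],[0.1,0.001,0.02,0,0],[0.1,0,0.023,0,0],[0.1,0,0,-0.02,0],[0.1,0,0,-0.02,0]]], force=15)

```text
time: 41.3
ee_pos: [608.0, -269.3, 187.1]
tcp_rot: [[0.003, 0.999, 0.052], [-0.001, 0.052, -0.999], [-1.0, 0.003, 0.001]]
ft_force: [0.3, -1.3, -0.2]
width: 84.8
```

Emit:
send_rows(plan=[[[0.1,0,0,-0.02,0],[0.1,0,0,0,0],[0.1,0,0,0,0],[0.1,0,0,0,0],[0.1,0,0,0,0]]])

```text
time: 41.8
ee_pos: [607.9, -272.5, 167.7]
tcp_rot: [[0.003, 0.999, 0.049], [-0.002, 0.049, -0.999], [-1.0, 0.002, 0.002]]
ft_force: [-0.2, 0.2, 0.6]
width: 84.9
```

Emit:
send_rows(plan=[[[0.1,-0.0005,0.002,-0.015,0],[0.1,0,0,-0.015,0],[0.1,0,0,-0.015,0],[0.1,0,0,-0.01,0],[0.1,0,0,0,0]]])

```text
time: 42.3
ee_pos: [604.5, -269.1, 107.3]
tcp_rot: [[-0.005, 0.999, 0.049], [0.003, 0.049, -0.999], [-1.0, -0.005, -0.003]]
ft_force: [-0.0, -0.1, -0.3]
width: 84.6
```

Emit:
send_rows(plan=[[[0.1,0,0,0,0],[0.1,0,0,0,0],[0.1,0,0,0,0],[0.1,0,0,0,0]]])

```text
time: 42.7
ee_pos: [606.9, -270.5, 111.7]
tcp_rot: [[0.001, 0.999, 0.049], [-0.001, 0.049, -0.999], [-1.0, 0.001, 0.001]]
ft_force: [-0.3, 0.3, -0.8]
width: 84.5
```

Run:
```python
from h import *
print(r.read_state()["ee_pos"])
c=cam("wrist");save(c,"w17.png");dial(c,ctr=(607,-269.7))
```

```text
[ 606.92862521 -270.52572547  111.72090313]
box [ 607.  -269.5] [124.8 125.2] 81.4
ring [ 607.2 -269.8] 27.8 z 71.3
trim [ 606.8 -269.2] 12.0 z 93.8
pointer 122.2 r 20.4 n 88
mark 140.6 r 33.0 41.0 35
mark 28.9 r 34.0 40.0 30
mark -8.7 r 33.0 55.0 198
mark -46.1 r 34.0 41.0 25
mark -83.4 r 37.0 41.0 17
```

View pics/w17.png

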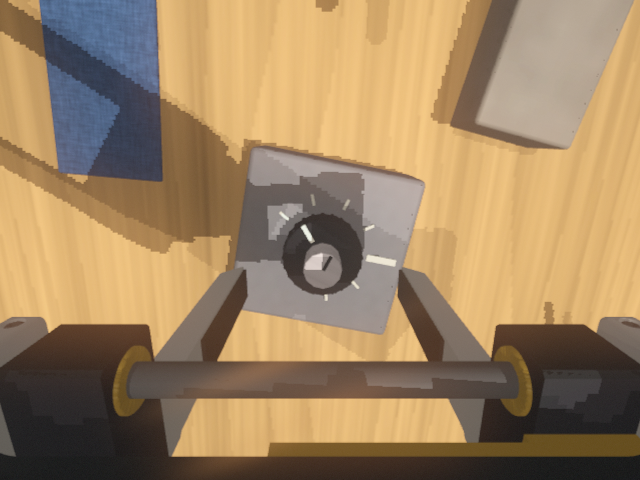

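Emit:
send_rows(plan=[[[0.1,0,0,-0.012,0],[0.1,0,0,-0.012,0],[0.1,0,0,-0.012,0],[0.1,0,0,-0.01,0],[0.1,0,0,-0.005,0]]])

```text
time: 43.25
ee_pos: [605.2, -269.5, 57.4]
tcp_rot: [[-0.003, 0.999, 0.049], [0.002, 0.049, -0.999], [-1.0, -0.003, -0.002]]
ft_force: [-0.4, -0.1, -0.0]
width: 85.1
```

Emit:
send_rows(plan=[[[0.1,0,0,0,0],[0.1,0,0,0,0],[0.1,0,0,0,0],[0.1,0,0,0,0]]])

```text
time: 43.65
ee_pos: [607.0, -270.6, 60.7]
tcp_rot: [[0.001, 0.999, 0.049], [-0.001, 0.049, -0.999], [-1.0, 0.001, 0.001]]
ft_force: [-1.5, -0.4, -0.3]
width: 84.8
```

Emit:
send_rows(plan=[[[0.1,0,0.0005,-0.004,0],[0.1,0,0,0,0],[0.3,0,0,0,0],[0.5,0,0,0,0],[0.5,0,0,0,0]]], force=15)

```text
time: 44.15
ee_pos: [606.5, -269.7, 55.9]
tcp_rot: [[0.0, 0.999, 0.049], [-0.0, 0.049, -0.999], [-1.0, 0.0, 0.0]]
ft_force: [-0.2, -0.4, -0.2]
width: 63.8
```

Emit:
send_rows(plan=[[[0.5,0,0,0,0],[0.5,0,0,0,0],[0.5,0,0,0,0]]])

```text
time: 44.45
ee_pos: [607.0, -269.7, 56.0]
tcp_rot: [[0.001, 0.999, 0.049], [-0.0, 0.049, -0.999], [-1.0, 0.001, 0.0]]
ft_force: [2.0, 0.1, -1.7]
width: 53.7
```

Emit:
send_rows(plan=[[[0.5,0,0,0,-4],[0.5,0,0,0,-6],[0.5,0,0,0,-6],[0.5,0,0,0,-6],[0.5,0,0,0,-6]]])

```text
time: 44.95
ee_pos: [607.3, -269.8, 56.0]
tcp_rot: [[0.002, 0.903, -0.43], [-0.0, -0.43, -0.903], [-1.0, 0.002, -0.0]]
ft_force: [2.0, 0.3, -1.9]
width: 53.4
```

Emit:
send_rows(plan=[[[0.5,0,0,0,-6],[0.5,0,0,0,-6],[0.5,0,0,0,-6],[0.5,0,0,0,-6],[0.5,0,0,0,-6]]])

```text
time: 45.45
ee_pos: [607.6, -270.1, 56.0]
tcp_rot: [[0.003, 0.567, -0.824], [-0.001, -0.824, -0.567], [-1.0, 0.002, -0.002]]
ft_force: [4.6, -1.0, -1.8]
width: 53.7
```

Run:
```python
from h import *
s=r.read_state();print(s["ee_pos"],s["ft_force"],s["ft_torque"],s["width"],np.degrees(np.arctan2(*s["tcp_rot"][1::-1,1])))
c=cam("wrist");save(c,"w18.png")
```

```text
[ 607.59819006 -270.06233578   55.98893043] [ 4.60186338 -1.00867668 -1.79927858] [-0.03497183 -0.6058426   0.04925791] 53.74151496092326 -55.44325055191157
```

View pics/w18.png

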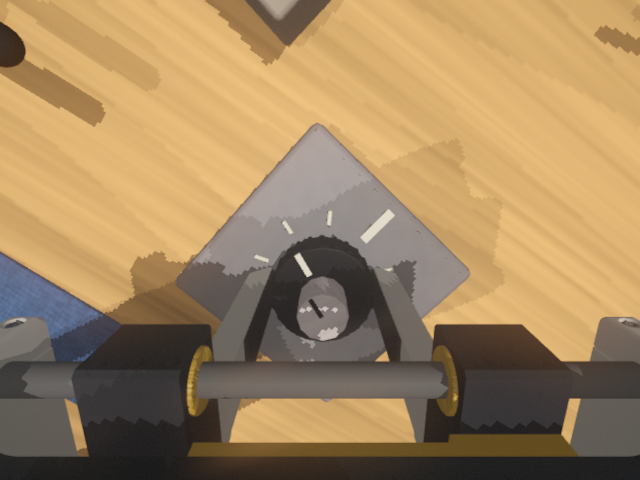

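Emit:
send_rows(plan=[[[0.5,0,0,0,-6],[0.5,0,0,0,-6],[0.5,0,0,0,-6],[0.5,0,0,0,-6],[0.5,0,0,0,-6]]])

```text
time: 46.0
ee_pos: [607.7, -270.4, 56.0]
tcp_rot: [[0.003, 0.081, -0.997], [-0.001, -0.997, -0.081], [-1.0, 0.002, -0.003]]
ft_force: [5.2, -1.8, -2.6]
width: 53.8
```

Emit:
send_rows(plan=[[[0.5,0,0,0,-6],[0.5,0,0,0,-6],[0.5,0,0,0,-6],[0.5,0,0,0,-6],[0.5,0,0,0,-6]]])

```text
time: 46.5
ee_pos: [607.6, -270.8, 55.9]
tcp_rot: [[0.003, -0.428, -0.904], [-0.002, -0.904, 0.428], [-1.0, 0.001, -0.003]]
ft_force: [4.6, -2.4, -3.1]
width: 53.4
```

Emit:
send_rows(plan=[[[0.5,0,0,0,-6],[0.5,0,0,0,-5],[0.5,0,0,0,-2],[0.5,0,0,0,0],[0.5,0,0,0,0]]])

```text
time: 47.0
ee_pos: [607.6, -270.9, 56.0]
tcp_rot: [[0.003, -0.617, -0.787], [-0.002, -0.787, 0.617], [-1.0, -0.0, -0.004]]
ft_force: [4.6, -3.9, -4.0]
width: 53.6
```

Run:
```python
from h import *
s=r.read_state();print(s["ee_pos"],s["ft_force"],s["ft_torque"],s["width"],np.degrees(np.arctan2(*s["tcp_rot"][1::-1,1])),s["joint_positions"])
c=cam("wrist");save(c,"w19.png");dial(c,ctr=(607,-269.7))
```

```text
[ 607.57180746 -270.9095106    56.00321474] [ 4.62806987 -3.87979014 -3.95207784] [-0.43264277 -0.8985485  -0.08157338] 53.62691144638289 -128.10483396327623 [-5.49180364e-01  5.34453541e-01  1.42502222e+00 -4.03995020e-04
  1.17859591e+00  1.68682460e+00]
box [ 606.6 -270.1] [124.3 124.6] 81.4
ring [ 614.3 -275.6] 38.7 z 71.5
trim [ 614.2 -275.4] 38.8 z 93.9
pointer -8.7 r 19.4 n 155
mark -8.3 r 33.0 55.0 381
mark -46.0 r 33.0 41.0 63
mark -83.7 r 33.0 41.0 54
mark 29.4 r 33.0 41.0 51
```

View pics/w19.png

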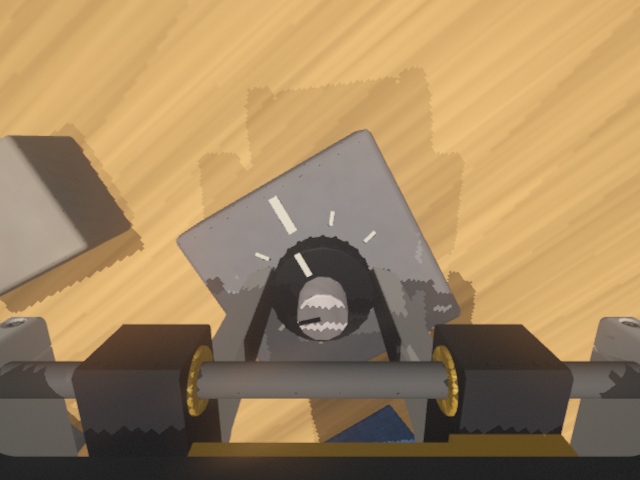

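The pointer at (303,265) lines up with the long mark at (283,215), both at about -8.5°. Opening and rising straight up.

Emit:
send_rows(plan=[[[0.2,0,0,0,0],[0.1,0,0,0,0],[0.1,0,0,0,0],[0.1,0,0,0,0],[0.1,0,0,0,0]]])

```text
time: 47.55
ee_pos: [606.3, -269.5, 55.8]
tcp_rot: [[-0.0, -0.618, -0.786], [0.0, -0.786, 0.618], [-1.0, 0.0, 0.0]]
ft_force: [0.6, 0.3, -0.3]
width: 84.6
```

Emit:
send_rows(plan=[[[0.1,0,0,0.008,0],[0.1,0,0,0.012,0],[0.1,0,0,0.015,0],[0.1,0,0,0.02,0],[0.1,0,0,0.025,0]]])

```text
time: 48.05
ee_pos: [606.3, -269.6, 137.4]
tcp_rot: [[-0.0, -0.618, -0.786], [0.0, -0.786, 0.618], [-1.0, 0.0, 0.0]]
ft_force: [0.4, -0.2, -0.0]
width: 84.6
```

Emit:
send_rows(plan=[[[0.1,0,0,0.03,0],[0.1,0,0,0.03,0],[0.1,-0.03,-0.03,0.02,0],[0.1,-0.04,-0.03,0,0],[0.1,-0.04,-0.03,0,0]]])

```text
time: 48.55
ee_pos: [496.5, -361.1, 219.4]
tcp_rot: [[0.004, -0.617, -0.787], [-0.004, -0.787, 0.617], [-1.0, 0.001, -0.006]]
ft_force: [0.4, -0.2, -0.2]
width: 84.5
```

Emit:
send_rows(plan=[[[0.1,-0.03,-0.03,0,0],[0.1,0,0,0,0],[0.1,0,0,0,0],[0.1,0,0,0,0],[0.1,0,0,0,0]]])

```text
time: 49.05
ee_pos: [467.6, -388.7, 216.3]
tcp_rot: [[0.001, -0.617, -0.787], [-0.0, -0.787, 0.617], [-1.0, -0.0, -0.001]]
ft_force: [0.1, -0.2, 1.2]
width: 84.6
```

Run:
```python
from h import *
s=r.read_state();print(s["ee_pos"],s["time"],s["ft_force"])
c=cam("top");save(c,"t20.png");dial(c,ctr=(606.9,-270.));lidedge(c,78.5);P=cloud(c)
cv2.imwrite("pics/t20c.png",cv2.resize(c["im"][200:305,420:525,::-1],None,fx=5,fy=5,interpolation=cv2.INTER_CUBIC))
Q=P[225:255,340:395].reshape(-1,3);Q=Q[(Q[:,2]>70)&(Q[:,2]<120)];print("handle",Q.mean(0),np.polyfit(Q[:,1],Q[:,2],1))
c=cam("wrist");save(c,"w20.png")
try: dial(c,ctr=(607,-269.7))
except Exception as e: print(e)
```

```text
[ 467.62506898 -388.69555017  216.26515229] 49.05 [ 0.09806543 -0.22055422  1.21967466]
box [ 606.9 -270.3] [125.2 125.1] 81.2
ring [ 606.5 -270.5] 27.7 z 71.5
trim [ 606.6 -269.9] 11.9 z 94.1
pointer -12.9 r 19.8 n 17
mark -10.1 r 35.0 55.0 34
mark -46.9 r 36.0 39.0 4
mark 65.3 r 35.0 39.0 4
mark -83.2 r 37.0 41.0 3
mark 103.6 r 38.0 39.0 2
mark 142.1 r 37.0 39.0 2
5647 z 78.54918412482903
y max [82.  84.5 85.9] ymin [-86.6 -85.8]
0 x -53.4 54.6
20 x -54.0 54.1
40 x -54.3 55.6
60 x -53.2 54.9
80 x -53.9 54.3
handle [627.19974612 -67.88850319  91.61832515] [-1.31119236e-02  9.07281763e+01]
box [ 606.3 -270. ] [125.6 125.3] 81.4
ring [ 605.9 -269.8] 27.8 z 71.4
trim [ 606.3 -270.2] 12.2 z 93.8
pointer -4.3 r 19.2 n 67
mark -8.0 r 33.0 55.0 123
mark -45.7 r 33.0 40.0 17
mark -83.3 r 33.0 40.0 16
mark 29.4 r 37.0 41.0 8
mark 103.4 r 38.0 42.0 8
mark 139.9 r 35.0 41.0 14
```

View pics/t20.png

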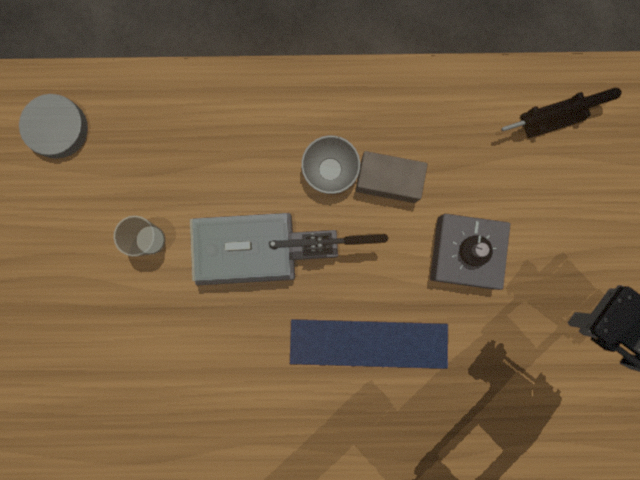

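View pics/t20c.png

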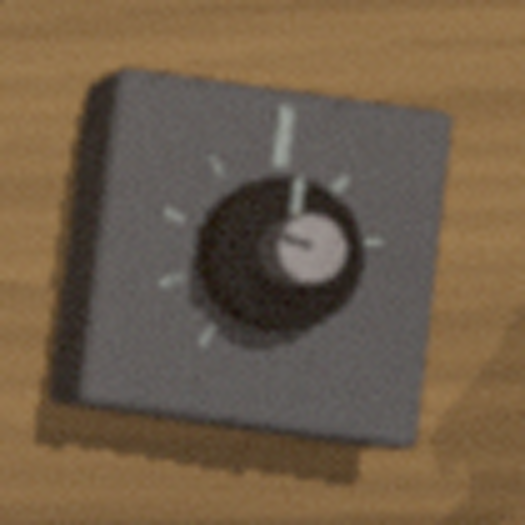

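View pics/w20.png

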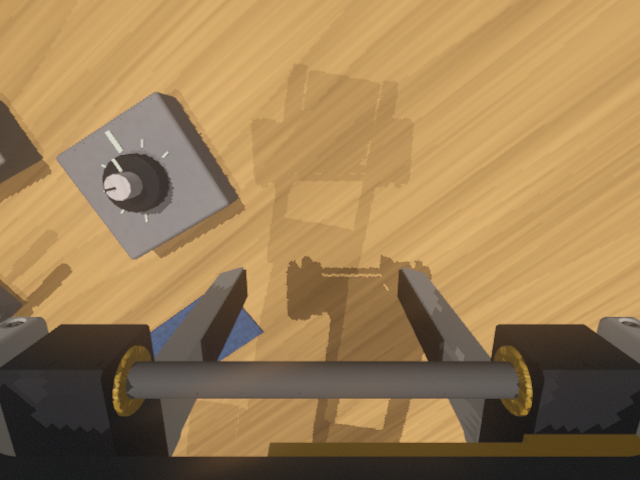

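Emit:
send_rows(plan=[[[0.1,0.018,0.032,0,0],[0.1,0.018,0.032,0,0],[0.1,0.018,0.032,0,0],[0.1,0.018,0.032,0,0],[0.1,0.016,0.031,0,0]]])

```text
time: 49.65
ee_pos: [555.6, -228.4, 215.8]
tcp_rot: [[0.0, -0.617, -0.787], [0.0, -0.787, 0.617], [-1.0, -0.0, 0.0]]
ft_force: [-0.3, -0.1, 0.1]
width: 84.5
```

Emit:
send_rows(plan=[[[0.1,0,0,0,0],[0.1,0,0,0,0],[0.1,0,0,0,0],[0.1,0,0,0,0]]])

```text
time: 50.05
ee_pos: [554.0, -231.7, 215.8]
tcp_rot: [[-0.0, -0.62, -0.785], [-0.0, -0.785, 0.62], [-1.0, 0.0, 0.0]]
ft_force: [0.1, 0.3, -0.3]
width: 84.5
```

```bash
cat > chk.py <<'E'
from h import *
c=cam("wrist");save(c,"w21.png");P=cloud(c)
def cen(z0,z1):
    Q=P[(P[...,2]>z0)&(P[...,2]<z1)&(np.hypot(P[...,0]-607,P[...,1]+270)<32)];return np.array(cv2.minEnclosingCircle(Q[:,:2].astype(np.float32))[0])
print(cen(66,80),cen(88,100))
dial(c,ctr=tuple((cen(66,80)+cen(88,100))/2))
# line direction of pointer: bright px on ring
g=c["im"].mean(2)
for nm,z,r0,r1 in(("pointer",72,13.5,26),("mark",50,30,58)):
    v,u=np.mgrid[0:480,0:640];K=c["K"];d=np.stack([(u-K[0,2])/K[0,0],-(v-K[1,2])/K[1,1],-np.ones_like(u,float)],-1)@c["R"].T
    L=c["e"][:2]+d[...,:2]*((z-c["e"][2])/d[...,2])[...,None]-cen(66,80);rr=np.hypot(L[...,0],L[...,1]);a=np.degrees(np.arctan2(L[...,1],L[...,0]))
    m=(rr>r0)&(rr<r1)&(abs(a+8)<20)&(abs(P[...,2]-z)<6);th=(np.percentile(g[m],20)+g[m].max())/2
    q=L[m&(g>th)];vx,vy,x,y=cv2.fitLine(q.astype(np.float32),cv2.DIST_L2,0,.01,.01).ravel();s=np.sign(vx);print(nm,len(q),"line dir",np.degrees(np.arctan2(vy*s,vx*s)).round(1),"end",q[rr[m&(g>th)].argmax()].round(1))
E
python3 chk.py
```

```text
[ 606.36712646 -269.543396  ] [ 606.21252441 -269.50109863]
box [ 606.1 -269.4] [124.9 125.3] 81.3
ring [ 606.4 -269.5] 27.5 z 71.4
trim [ 606.2 -269.5] 11.9 z 93.9
pointer -8.8 r 19.8 n 57
mark -8.4 r 33.0 55.0 139
mark -45.4 r 34.0 41.0 19
mark -82.7 r 33.0 41.0 19
mark 28.6 r 33.0 41.0 18
mark 65.6 r 34.0 41.0 16
mark 102.5 r 34.0 41.0 14
mark 139.6 r 34.0 39.0 12
pointer 59 line dir -9.5 end [25.5 -4.7]
mark 139 line dir -8.5 end [54.6 -7.8]
```

View pics/w21.png

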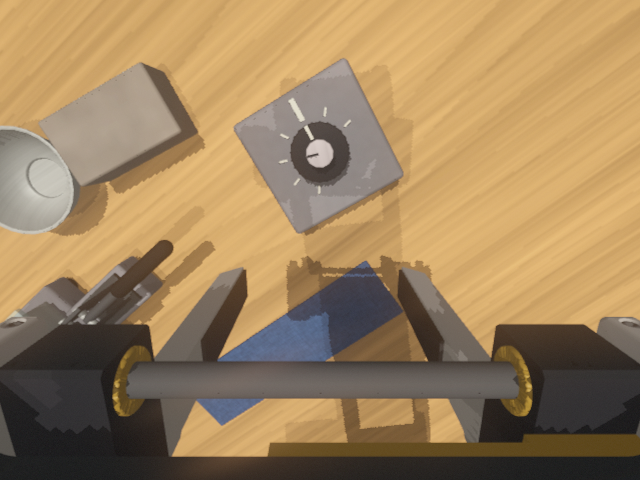

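The pointer at (308,131) lines up with the long mark at (297,110), -8.8° against -8.4°. The clamp is down, the lid is square and nothing is being touched, so I'm handing in.

Run:
```python
from cell import r
print(r.hand_in())
```

```text
the job is handed in; nothing more can be done
None
```

The whole sequence went through in one pass and I handed the job in about 50 s into the 210 s limit; no verdict was reported.

**What I did:** I raised the clamp and put the three silver pieces into compartments 3, 2 and 1: the round one (it looked like the thimble), the locket and the seal. I then laid the lid, pushed the clamp handle back down, and turned the outer knob about 131° clockwise.

**Last checks:**
- **Pieces:** they were last measured before the lid went on, with their tops at about 64–65 mm, which is right for the pan floor. I did not measure them again through the frosted lid.
- **Lid:** centred within about 1 mm and square, with its top at 78.5 mm (78–79 mm expected).
- **Clamp:** the handle is level within about 0.013 rad. I could not read the spindle's travel directly; I judged it locked from the level handle and the arm lying on the lid.
- **Outer knob:** the pointer is at -8.8° and the long mark at -8.4° in the close wrist view.
- **Inner knob and bystanders:** the inner knob, bowl, cup and brick look unmoved in the pictures. I compared them by eye, not by measurement.

**Disagreements:** two oblique views after release put the pointer at -12.9° (top camera) and -4.3° (wrist), within 5° of the mark. I trusted the close view. The top and wrist cameras also differed by 1–2.5 mm in y throughout.

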